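# Brush out the cup mould and pack the forming patterns in the slide-cover case

### The arm

A 6-joint arm with a two-finger parallel gripper is mounted at the origin on the work surface. World frame = base frame: x ahead of the robot, y to its left, z up, the work surface at z = 0. Lengths are in m, angles in rad, forces in N, time in s.
With the tool pointing down it reaches from about 0.225 to 0.875 m from the base axis. Payload 3.4 kg.
Tool frame: the origin (TCP) lies on the mounting face of the last link; the fingertips stand 173 mm ahead of it and the grasp point (between the pads) lies 155 mm ahead of it; z points along the fingers, y is the line along which they close (so a half turn about z gives the same grasp; the last joint's range is limited). The gripper opens to 85 mm and grips with 20 to 120 N. Pads are 22 mm wide; open, the fingers measure 114 mm over their backs; the gripper's body (76 mm by 85 mm) begins 54 mm behind the grasp point. The pads swing forward as they close: fully open they stand 13 mm farther back than shut.
Start: joints at [-1.41, 0.276, 1.505, -0, 1.361, -0.121], TCP at [0.16, -0.552, 0.405] pointing down, gripper open.
Joint ranges: [-2.89, 2.89], [-0.75, 2.08], [0.22, 2.7], [-1.18, 4.32], [0.11, 2.71], [-2.7, 2.7]. Speed limits (rad/s): [2.57, 2.57, 3.14, 3.14, 3.14, 3.14].

### API

Orientations are given as a unit quaternion [w, x, y, z].
In Python, from rig import manip gives the robot as it stands.
- The arm moves only by the tool carry_out, never from a script. Its arguments are lists of equal length, an entry for each row: "linear": the shift along the world's x, y, z each as a share of 500 mm, from -1 to 1, a list of three; "angular": the turn, a rotation vector about the world's x, y, z each as a share of 0.08 rad, from -1 to 1, a list of three; "hand": the opening, from 0 (shut) to 1 (fully open). In form: {"linear": [[x, y, z], ...], "angular": [[rx, ry, rz], ...], "hand": [hand, ...]}. A call has 1 to 8 rows; each row shifts and turns the commanded pose from where the row before left it; what a row does not reach is not made up. A row lasts 1/12 s, in which the tool goes at most 41.7 mm and 7.16 degrees, less where a joint would pass 70% of its speed; a pose out of reach is approached as far as the arm can. A call with a number of a shift or a turn outside -1 to 1 is refused whole. A call with a gripper value outside its range is refused whole. The fingers move at their own pace and stop on an object; "force" is the grip in N (left out, the last holds). Time passes only in rows, so rows that do not move let the fingers close. It gives the time, the measured TCP pose, the force, the opening and the grip force at its end, in the units of the state.
- manip.get_state(): the state, without advancing time (a new reading comes with each control period).
- manip.get_image(name): name is "scene" or "top"; returns the picture (384x512x3 uint8, red, green, blue); there is no depth.
- manip.camera_params(name): a dict with "fx", "fy", "cx", "cy" (pixels), "view" (4x4, takes a point from world to camera coordinates). Camera axes: x right, y down, z forward; pixel columns grow to the right and rows downward; lengths in m; the calibration is good to about 2 mm. A picture is of the moment at which its call begins. camera_params takes no time and is no camera call.
- manip.sign_off(): hands the job in; it is judged then, once.
The state is a dict: "clock": time; "qpos": joint angles; "qd": joint speeds; "effort": joint torques, N m; "position": TCP position; "ee_rot": TCP orientation; "contact_force": force on the tool from outside, world axes, zero at the start; "moment": the same for the moment, N m; "width": finger opening in m; "gripper_force": force on a finger pad.
Only numpy, scipy, OpenCV 4.12 (cv2) and the standard library are available. Lean on these libraries where they do the work, as an engineer would, in place of code of your own. Each camera call takes 0.05 s, during which the arm holds its last target. There are 200 camera calls.

### The job

Pack the vacuum-forming set away clean: first slide the cover of the plywood case right back, then take the long brush from its pot and brush out the aluminium cup where it stands on the table, with at least two full strokes down to its floor and back up to its rim, and stand the brush back in its pot. Stand the cup and every brown pyramid upright on the floor of the case's open compartment, in any order and arrangement, and slide the cover fully shut. Leave the other things on the bench where they are.

Things in the scene. Friction and masses are not known exactly. Their poses are not given: they have to be found in the camera images.
- case: plywood case fixed to the table, 298 x 274 x 76 mm. Origin: on the table under the centre of its open-topped compartment; x points from the robot's side to the back, y across. The compartment is 136 mm (x) by 262 mm (y) inside, walls 6 mm, floor 6 mm thick, wall tops 76 mm above the table; behind it (x from 74 to 224 mm) is a closed store of the same height, over which the cover slides
- cover (a joint): how far the flat wooden cover has been slid back along the case's x, in m: 0 = fully shut over the compartment, 0.148 = end stop, compartment fully uncovered. It slides with about 1.5 N of friction plus a little drag (6 N per m/s), stays where it is left, and may start up to 45 mm ajar. Cover plate 148 x 286 x 6 mm, its top 82 mm above the table
- cover_grip (a point): middle of the grip bar that stands on the cover, 94 mm above the table: the bar is 14 mm thick along the case's x, 80 mm long along the case's y and 24 mm high (82 to 106 mm above the table). Shut, it is at x = -35 mm in the case's frame; it moves with the cover
- cup: straight-sided open aluminium cup mould standing on the table, 60 mm outside and 53 mm inside diameter, 66 mm high, inner floor 5 mm up, 200 g. Origin: centre of the underside, z up
- pot: grey plastic brush pot fixed to the table, open at the top, 64 mm outside and 56 mm inside diameter, 70 mm high, inner floor 5 mm up. Origin: centre of the underside. It and the cup may change places
- brush: long round brush standing upright, bristle end down, in the pot: stiff white bristle head 37 mm across and 60 mm long with a flat end (it stands on it), steel stem 8 mm thick, then a wooden handle 18 mm thick from 100 to 173 mm above the bristle end; 60 g. Origin: centre of the flat bristle end; z along the brush towards the handle
- brush_tip (a point): centre of the brush's flat bristle end (same point as the brush's origin)
- offcut: bystander, plywood offcut 60 x 34 x 18 mm lying among the pyramids; leave alone. Origin: centre of the underside
- clamp: bystander, orange hand clamp about 100 mm long, 26 mm high, beyond the work; leave alone
- glue: bystander, white bottle 52 mm across, 140 mm high, beyond the work; leave alone
- mug: bystander, white mug 80 mm across, 90 mm high, beyond the work; leave alone
- pyramid1: brown fibreboard forming pattern: a square pyramid on a square plinth. Plinth 40 x 40 x 16 mm with upright sides (grip here), the pyramid above tapers to a point 52 mm up; 40 g. Origin: centre of the underside; z up, x and y square to the plinth's sides. Stands on the table; there are two to four of them, an absent one reads None from the start
- pyramid2: brown fibreboard forming pattern: a square pyramid on a square plinth. Plinth 40 x 40 x 16 mm with upright sides (grip here), the pyramid above tapers to a point 52 mm up; 40 g. Origin: centre of the underside; z up, x and y square to the plinth's sides. Stands on the table; there are two to four of them, an absent one reads None from the start
- pyramid3: brown fibreboard forming pattern: a square pyramid on a square plinth. Plinth 40 x 40 x 16 mm with upright sides (grip here), the pyramid above tapers to a point 52 mm up; 40 g. Origin: centre of the underside; z up, x and y square to the plinth's sides. Stands on the table; there are two to four of them, an absent one reads None from the start
- pyramid4: brown fibreboard forming pattern: a square pyramid on a square plinth. Plinth 40 x 40 x 16 mm with upright sides (grip here), the pyramid above tapers to a point 52 mm up; 40 g. Origin: centre of the underside; z up, x and y square to the plinth's sides. Stands on the table; there are two to four of them, an absent one reads None from the start
Mind the look-alikes: they are no part of the job. What is shaped like the cup but blue or purple is not meant.

How it is judged:
On the way, in this order (a step that is already met when the one before it is completed fails the run):
1. the cover is slid right back (at least 130 of its 148 mm) (value of joint cover above 0.13 m), for 0.2 s.
2. first stroke: the brush end is down within 17 mm of the inner floor of the cup, which stands outside the case (horizontal distance between brush_tip and cup below 0.025 m and horizontal distance between cup and case above 0.11 m and angle between cup's own z axis and vertical below 0.3 rad and z of brush_tip in the frame of cup below 0.022 m), for 0.02 s.
3. first stroke: the brush end is back up, at least 42 mm above the underside of the cup, which stands outside the case (horizontal distance between brush_tip and cup below 0.025 m and horizontal distance between cup and case above 0.11 m and angle between cup's own z axis and vertical below 0.3 rad and z of brush_tip in the frame of cup above 0.042 m), for 0.02 s.
4. second stroke: the brush end is down within 17 mm of the inner floor of the cup, which stands outside the case (all of step 2), for 0.02 s.
5. second stroke: the brush end is back up, at least 42 mm above the underside of the cup, which stands outside the case (all of step 3), for 0.02 s.
At the end, for the whole second after the job is handed in: The cup and every pyramid present stand at rest on the compartment's floor (within 10 mm of floor height, tilted less than 0.2 rad), the cover is within 6 mm of shut, and the brush stands in its pot, bristle end down on the pot's floor (tilted less than 0.25 rad) (x of cup in the frame of case between -0.058 and 0.058 m and y of cup in the frame of case between -0.115 and 0.115 m and z of each of cup, pyramid1, pyramid2, pyramid3, pyramid4 in the frame of case below 0.016 m and angle between each of cup, pyramid1, pyramid2, pyramid3, pyramid4's own z axis and vertical below 0.2 rad and linear speed of each of cup, pyramid1, pyramid2, pyramid3, pyramid4, brush below 0.02 m/s and x of pyramid1 in the frame of case between -0.058 and 0.058 m and y of pyramid1 in the frame of case between -0.115 and 0.115 m and x of pyramid2 in the frame of case between -0.058 and 0.058 m and y of pyramid2 in the frame of case between -0.115 and 0.115 m and x of pyramid3 in the frame of case between -0.058 and 0.058 m and y of pyramid3 in the frame of case between -0.115 and 0.115 m and x of pyramid4 in the frame of case between -0.058 and 0.058 m and y of pyramid4 in the frame of case between -0.115 and 0.115 m and value of joint cover below 0.006 m and horizontal distance between brush and pot below 0.022 m and z of brush in the frame of pot below 0.015 m and angle between brush's own z axis and vertical below 0.25 rad); the robot touches nothing.
It fails at once if one of the other things on the bench (offcut, clamp, bottle, mug) is moved more than 50 mm (distance of any of offcut, clamp, glue, mug from where it was at the start of the episode above 0.05 m).
It fails at once if the cup is tipped over (angle between cup's own z axis and vertical above 0.7 rad).
Of pyramid1, pyramid2, pyramid3, pyramid4 only 2 to 4 are there at a start; the rules pass over those that are not, and their reading is None.
At some moment in a run one of pyramid1, pyramid2, pyramid3, pyramid4 may be knocked a few centimetres aside while the robot is not near it.
It also fails if it takes over 208 s, if anything falls off the work surface, if the arm or the gripper's body presses on something with over 40 N, if the wrist force passes 120 N, or if a joint passes its speed limit or range.

## Working session

There is one attempt and no reset: what is moved stays moved. The work goes in short steps, Python scripts to look and compute and a tool call to move; the robot and the scene stay as the last step left them, time stands still between calls to the robot, and variables do not carry over. Pictures are saved under pics/ and viewed, at most 14 in all, crops included, and the job is handed in when it is done.

Besides the shell and the picture viewer there is one more tool, called after ">>>" by a JSON object that holds its "op" and its "data", one argument or row to a line. carry_out: Moves the arm, as the interface text tells. Its arguments: {"type":"object","properties":{"linear":{"type":"array"},"angular":{"type":"array"},"hand":{"type":"array"},"force":{"type":"number"}},"required":["linear","angular","hand"]}

```bash
mkdir -p pics; ls; cat > h.py <<'E'
import numpy as np, cv2
from rig import manip
def cam(n):
    p=manip.camera_params(n); V=np.array(p["view"]); return p,V
def px2pt(n,u,v,z):
    p,V=cam(n); R=V[:3,:3]; c=-R.T@V[:3,3]
    d=R.T@np.array([(u-p["cx"])/p["fx"],(v-p["cy"])/p["fy"],1]); return c+d*(z-c[2])/d[2]
def pt2px(n,P):
    p,V=cam(n); q=V[:3,:3]@np.array(P)+V[:3,3]; return np.array([p["fx"]*q[0]/q[2]+p["cx"],p["fy"]*q[1]/q[2]+p["cy"]])
def shot(n,name=None):
    im=cv2.cvtColor(np.array(manip.get_image(n)),cv2.COLOR_RGB2BGR)
    if name: cv2.imwrite("pics/"+name,im)
    return im
E
python3 - <<'E'
from h import *
np.set_printoptions(precision=3,suppress=True)
a=shot("scene","raw_scene.png");b=shot("top","raw_top.png")
for n in("scene","top"):
    p,V=cam(n); print(n,p["fx"],p["cx"],p["cy"],-V[:3,:3].T@V[:3,3],V[2,:3])
cv2.imwrite("pics/s.png",cv2.resize(a,(800,600)));cv2.imwrite("pics/t.png",cv2.resize(b,(800,600)))
print(manip.get_state())
E
```

```text
pics
scene 451.2410424100401 258.7764746758777 195.61881186995822 [1.206 0.503 1.004] [-0.481 -0.472 -0.739]
top 412.4797455859219 251.07659421723508 190.2112586784659 [ 0.389 -0.049  1.102] [ 0.217 -0.035 -0.976]
{'clock': 0.1, 'qpos': array([-1.41 ,  0.277,  1.506, -0.   ,  1.361, -0.121]), 'qd': array([ 0.   , -0.001, -0.005,  0.001, -0.003,  0.   ]), 'effort': array([  0.   , -41.77 , -24.641,  -0.   ,   0.006,   0.   ]), 'position': array([ 0.16 , -0.552,  0.404]), 'ee_rot': array([-0.001,  0.99 ,  0.14 , -0.   ]), 'contact_force': array([-0.425, -0.034,  0.472]), 'moment': array([ 0.029, -0.026, -0.055]), 'gripper_force': 0.0, 'width': 0.08574361234089807}
```

View pics/s.png

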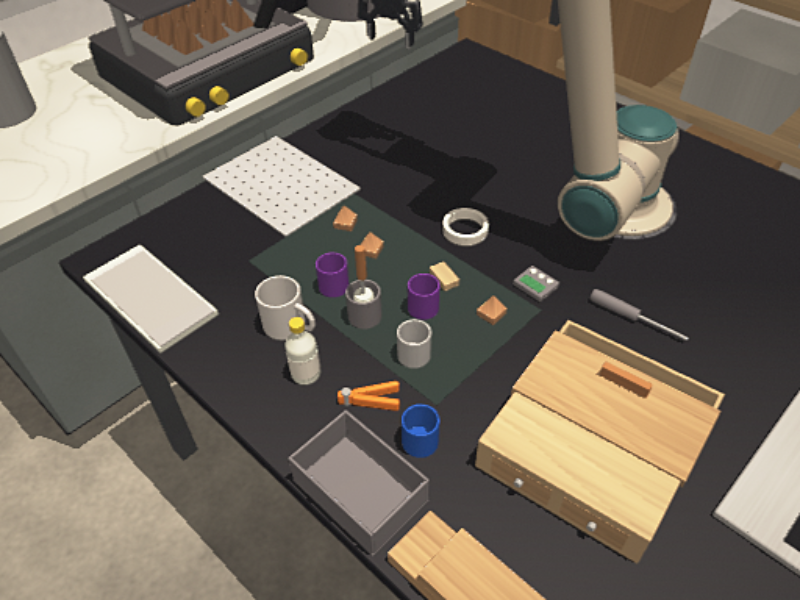

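View pics/t.png

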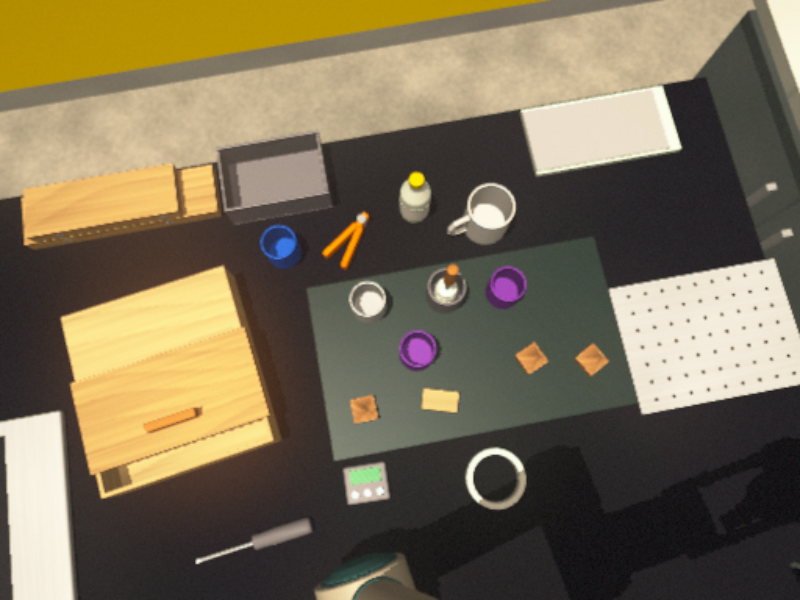

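Candidates (top view, 800x600 px):
- **Cup:** the light grey one at (368,301). Look-alikes are purple (418,350), purple (507,287), blue (281,246), and the grey pot at (446,288) that holds the brush.
- **Pyramids:** brown ones at (363,409), (532,357) and (592,359). The look-alike is the pale offcut at (440,400).

Next is a close crop, plus measurements.

```bash
python3 - <<'E'
from h import *
np.set_printoptions(precision=4,suppress=True)
b=cv2.imread("pics/raw_top.png")
c1=cv2.resize(b[160:330,30:190],None,fx=3.5,fy=3.5,interpolation=cv2.INTER_CUBIC)
cv2.imwrite("pics/c1.png",c1)
c2=cv2.resize(b[150:290,195:405],None,fx=3.8,fy=3.8,interpolation=cv2.INTER_CUBIC)
cv2.imwrite("pics/c2.png",c2)
for n in("top","scene"):
    im=cv2.imread(f"pics/raw_{n}.png"); hsv=cv2.cvtColor(im,cv2.COLOR_BGR2HSV)
    m=cv2.inRange(hsv,(5,90,60),(16,255,255))
    N,l,s,ce=cv2.connectedComponentsWithStats(m)
    for i in range(1,N):
        if 40<s[i,4]<900:
            cs,_=cv2.findContours((l==i).astype(np.uint8),0,1); r=cv2.minAreaRect(cs[0])
            print(n,s[i],ce[i],r,px2pt(n,*ce[i],0.012)[:2])
E
```

```text
top [206 141  28  32 237] [220.6709 156.5907] ((219.7000274658203, 154.6000213623047), (19.677398681640625, 31.752164840698242), 26.56505012512207) [ 0.7412 -0.0225]
top [284 169  10  14 100] [288.27 175.23] ((288.1500244140625, 175.5500030517578), (7.589465618133545, 14.230247497558594), 18.434947967529297) [ 0.6547 -0.1951]
top [329 219  22  21 255] [339.6431 228.8824] ((339.5201416015625, 228.88589477539062), (16.13886833190918, 16.220792770385742), 55.00798034667969) [ 0.4857 -0.2992]
top [368 220  22  21 264] [378.3561 229.822 ] ((378.0823974609375, 229.92942810058594), (16.703645706176758, 16.48671531677246), 49.398704528808594) [ 0.4644 -0.3993]
top [224 253  18  18 256] [232.5352 261.4414] ((232.52940368652344, 261.3823547363281), (16.161319732666016, 16.269786834716797), 77.47119140625) [ 0.4537 -0.0053]
top [ 47 258  12  47  75] [ 52.1467 280.1467] ((52.370330810546875, 281.02947998046875), (47.29393768310547, 1.5956716537475586), 77.19573211669922) [0.4921 0.4624]
top [ 92 261  38  17 184] [111.3641 268.375 ] ((110.65001678466797, 268.4500427246094), (6.957010269165039, 38
[... 1673 characters left out ...]
, 2.572478771209717), 30.963756561279297) [0.5375 0.2163]
scene [252 327  62  57 494] [283.747  356.2308] ((289.5260314941406, 356.0809326171875), (69.4300765991211, 31.824949264526367), 35.311214447021484) [0.8748 0.2472]
scene [309 349  35  35 140] [325.8 366.9] ((325.5412292480469, 366.5353088378906), (47.94163131713867, 5.097866058349609), 40.601295471191406) [0.8291 0.3306]
scene [248 354  42  30 334] [269.0359 372.2874] ((267.62615966796875, 369.41986083984375), (49.69871139526367, 12.1437406539917), 43.53120040893555) [0.9239 0.2477]
scene [310 367  27  17 121] [322.4711 377.2727] ((321.5, 377.9999694824219), (30.012250900268555, 9.089424133300781), 30.963754653930664) [0.852  0.3394]
```

View pics/c1.png

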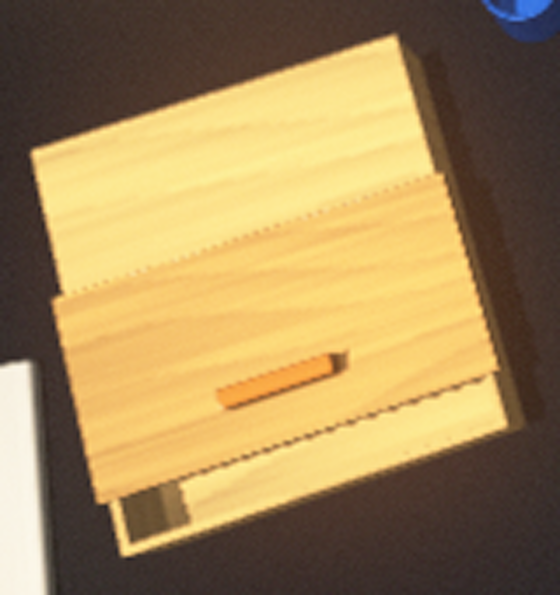

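View pics/c2.png

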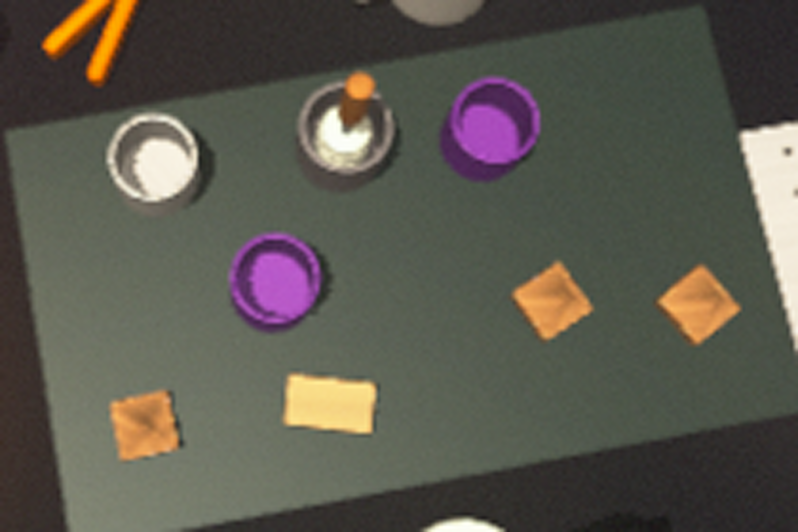

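```bash
python3 - <<'E'
from h import *
np.set_printoptions(precision=4,suppress=True)
o1=lambda u,v:(u/3.5+30-.36,v/3.5+160-.36); o2=lambda u,v:(u/3.8+195-.37,v/3.8+150-.37)
print("case back/fr");Q=[px2pt("top",*o1(*q),.076)[:2] for q in[(33,150),(398,36),(508,430),(123,556)]];print(np.array(Q))
C=[px2pt("top",*o1(*q),.082)[:2] for q in[(53,298),(442,174),(498,370),(100,503)]];print(np.array(C))
for P in(Q,C):
  for i in range(4):
    d=P[(i+1)%4]-P[i]; print(np.linalg.norm(d),np.degrees(np.arctan2(d[1],d[0])))
print("coverc",np.mean(C,0))
print("bar",px2pt("top",*o1(275,379),.106))
print("cup",px2pt("top",*o2(154,158),.066),"cupdiam",np.linalg.norm(px2pt("top",*o2(201,158),.066)-px2pt("top",*o2(107,158),.066)))
print("pot",px2pt("top",*o2(346.5,127),.07),"brushtop",px2pt("top",*o2(361,86),.178))
im=cv2.imread("pics/raw_top.png"); m=cv2.inRange(cv2.cvtColor(im,cv2.COLOR_BGR2HSV),(5,90,60),(16,255,255))
N,l,s,ce=cv2.connectedComponentsWithStats(m)
for c in[(339.6,228.9),(378.4,229.8),(232.5,261.4)]:
    i=np.argmin(np.linalg.norm(ce-c,axis=1)); cs,_=cv2.findContours((l==i).astype(np.uint8),0,1)
    W=np.array([px2pt("top",*p,.01)[:2] for p in cs[0][:,0]],np.float32); r=cv2.minAreaRect(W*1000); print(r)
print("scene check")
for nm,P in(("cup",px2pt("top",*o2(154,158),.066)),("pot",px2pt("top",*o2(346.5,127),.07)),("brushtop",px2pt("top",*o2(361,86),.178))):
    print(nm,pt2px("scene",P)*1.5625)
E
```

```text
case back/fr
[[0.6855 0.4501]
 [0.7219 0.1784]
 [0.4259 0.1389]
 [0.3908 0.4096]]
[[0.5744 0.4409]
 [0.612  0.1589]
 [0.4674 0.1389]
 [0.4284 0.4195]]
0.2741644493327859 -82.37577514177448
0.2986099560956131 -172.4099123200731
0.2729581942438865 97.38910838209361
0.2974915921255995 7.822722635363778
0.28445738643293694 -82.39973419196939
0.1460534665533689 -172.12073385180153
0.28332456806435974 97.89802767575515
0.14753571719594413 8.31789881106171
coverc [0.5206 0.2895]
bar [0.4873 0.2846 0.106 ]
cup [ 0.6251 -0.045   0.066 ] cupdiam 0.0637105249800449
pot [ 0.6213 -0.177   0.07  ] brushtop [ 0.6207 -0.1774  0.178 ]
((485.8024597167969, -299.4372863769531), (41.887210845947266, 44.03617477416992), 22.677349090576172)
((464.54345703125, -399.2071228027344), (42.8078727722168, 45.22847366333008), 28.003236770629883)
((454.0945129394531, -5.335123062133789), (41.80836868286133, 42.396705627441406), 1.8050203323364258)
scene check
cup [413.9321 329.7385]
pot [362.807  289.7083]
brushtop [359.4033 246.0369]
```

>>> {"op": "carry_out", "data": {
  "linear": [
    [0.0272, 0.0698, 0],
    [0.0272, 0.0698, 0],
    [0.0272, 0.0698, 0],
    [0.0272, 0.0698, 0],
    [0.0272, 0.0698, 0],
    [0.0272, 0.0698, 0],
    [0.0272, 0.0698, 0],
    [0.0272, 0.0698, 0]
  ],
  "angular": [
    [0, 0, 0.742],
    [0, 0, 0.742],
    [0, 0, 0.742],
    [0, 0, 0.742],
    [0, 0, 0.742],
    [0, 0, 0.742],
    [0, 0, 0.742],
    [0, 0, 0.742]
  ],
  "hand": [0.6, 0.6, 0.6, 0.6, 0.6, 0.6, 0.6, 0.6],
  "force": 40
}}

```text
clock: 0.77
position: [0.2687, -0.2712, 0.4044]
ee_rot: [-0.0, 0.929, 0.37, 0.0]
contact_force: [0.9, -0.5, 0.1]
width: 0.0509
gripper_force: 0.0
```

>>> {"op": "carry_out", "data": {
  "linear": [
    [0.0272, 0.0698, 0],
    [0.0272, 0.0698, 0],
    [0.0272, 0.0698, 0],
    [0.0272, 0.0698, 0],
    [0.0272, 0.0698, 0],
    [0.0272, 0.0698, 0],
    [0.0272, 0.0698, 0],
    [0.0272, 0.0698, 0]
  ],
  "angular": [
    [0, 0, 0.742],
    [0, 0, 0.742],
    [0, 0, 0.742],
    [0, 0, 0.742],
    [0, 0, 0.742],
    [0, 0, 0.742],
    [0, 0, 0.742],
    [0, 0, 0.742]
  ],
  "hand": [0.6, 0.6, 0.6, 0.6, 0.6, 0.6, 0.6, 0.6]
}}

```text
clock: 1.43
position: [0.3774, 0.008, 0.4047]
ee_rot: [0.0, 0.815, 0.579, 0.0]
contact_force: [1.4, -0.2, -0.2]
width: 0.0512
gripper_force: 0.0
```

>>> {"op": "carry_out", "data": {
  "linear": [
    [0.0272, 0.0698, 0],
    [0.0272, 0.0698, 0],
    [0.0272, 0.0698, 0],
    [0.0272, 0.0698, 0],
    [0.0272, 0.0698, 0],
    [0.0272, 0.0698, 0],
    [0.0272, 0.0698, 0],
    [0.0272, 0.0698, 0]
  ],
  "angular": [
    [0, 0, 0.742],
    [0, 0, 0.742],
    [0, 0, 0.742],
    [0, 0, 0.742],
    [0, 0, 0.742],
    [0, 0, 0.742],
    [0, 0, 0.742],
    [0, 0, 0.742]
  ],
  "hand": [0.6, 0.6, 0.6, 0.6, 0.6, 0.6, 0.6, 0.6]
}}

```text
clock: 2.1
position: [0.4864, 0.2872, 0.4042]
ee_rot: [-0.0, 0.656, 0.755, -0.0]
contact_force: [1.1, 0.4, 0.5]
width: 0.0511
gripper_force: 0.0
```

>>> {"op": "carry_out", "data": {
  "linear": [
    [0, 0, -0.07],
    [0, 0, -0.07],
    [0, 0, -0.07],
    [0, 0, 0]
  ],
  "angular": [
    [0, 0, 0],
    [0, 0, 0],
    [0, 0, 0],
    [0, 0, 0]
  ],
  "hand": [0.6, 0.6, 0.6, 0.6]
}}

```text
clock: 2.43
position: [0.4834, 0.2844, 0.2927]
ee_rot: [-0.003, 0.657, 0.754, -0.007]
contact_force: [-1.4, -0.6, -0.7]
width: 0.051
gripper_force: 0.0
```

>>> {"op": "carry_out", "data": {
  "linear": [
    [0, 0, 0],
    [0, 0, 0],
    [0, 0, 0]
  ],
  "angular": [
    [0, 0, 0],
    [0, 0, 0],
    [0, 0, 0]
  ],
  "hand": [0.6, 0.6, 0.6]
}}

```text
clock: 2.68
position: [0.4873, 0.2855, 0.3022]
ee_rot: [0.001, 0.658, 0.753, 0.002]
contact_force: [0.7, -0.1, 0.8]
width: 0.0514
gripper_force: 0.0
```

>>> {"op": "carry_out", "data": {
  "linear": [
    [0, 0, -0.03],
    [0, 0, -0.03],
    [0, 0, -0.015],
    [0, 0, 0],
    [0, 0, 0],
    [0, 0, 0],
    [0, 0, 0],
    [0, 0, 0]
  ],
  "angular": [
    [0, 0, 0],
    [0, 0, 0],
    [0, 0, 0],
    [0, 0, 0],
    [0, 0, 0],
    [0, 0, 0],
    [0, 0, 0],
    [0, 0, 0]
  ],
  "hand": [0.6, 0.6, 0.6, 0.6, 0, 0, 0, 0]
}}

```text
clock: 3.35
position: [0.4868, 0.2854, 0.2635]
ee_rot: [0.001, 0.657, 0.753, 0.001]
contact_force: [-0.1, -0.0, 4.8]
width: 0.0131
gripper_force: 40.3
```

>>> {"op": "carry_out", "data": {
  "linear": [
    [0.02, 0.0027, 0],
    [0.035, 0.0048, 0],
    [0.035, 0.0048, 0],
    [0.035, 0.0048, 0],
    [0.035, 0.0048, 0],
    [0.03, 0.0041, 0],
    [0.016, 0.0022, 0],
    [0, 0, 0]
  ],
  "angular": [
    [0, 0, 0],
    [0, 0, 0],
    [0, 0, 0],
    [0, 0, 0],
    [0, 0, 0],
    [0, 0, 0],
    [0, 0, 0],
    [0, 0, 0]
  ],
  "hand": [0, 0, 0, 0, 0, 0, 0, 0]
}}

```text
clock: 4.02
position: [0.5917, 0.3001, 0.2636]
ee_rot: [0.001, 0.658, 0.753, 0.002]
contact_force: [1.9, 1.2, 4.8]
width: 0.013
gripper_force: 40.3
```

>>> {"op": "carry_out", "data": {
  "linear": [
    [0, 0, 0],
    [0, 0, 0],
    [0, 0, 0]
  ],
  "angular": [
    [0, 0, 0],
    [0, 0, 0],
    [0, 0, 0]
  ],
  "hand": [0, 0.5, 0.5]
}}

```text
clock: 4.27
position: [0.5888, 0.2992, 0.2619]
ee_rot: [-0.0, 0.658, 0.753, -0.001]
contact_force: [-0.8, 0.1, 0.4]
width: 0.0362
gripper_force: 0.0
```

>>> {"op": "carry_out", "data": {
  "linear": [
    [0, 0, 0.0733],
    [0, 0, 0.0733],
    [0, 0, 0.0733],
    [0.0054, -0.0794, 0],
    [0.0054, -0.0794, 0],
    [0.0054, -0.0794, 0],
    [0.0054, -0.0794, 0],
    [0.0054, -0.0794, 0]
  ],
  "angular": [
    [0, 0, 0],
    [0, 0, 0],
    [0, 0, 0],
    [0, 0, 0],
    [0, 0, 0],
    [0, 0, 0],
    [0, 0, 0],
    [0, 0, 0]
  ],
  "hand": [0.6, 0.6, 0.6, 0.6, 0.6, 0.6, 0.6, 0.6]
}}

```text
clock: 4.93
position: [0.6018, 0.0993, 0.3718]
ee_rot: [-0.0, 0.657, 0.754, -0.001]
contact_force: [1.1, -0.8, 0.3]
width: 0.0509
gripper_force: 0.0
```

>>> {"op": "carry_out", "data": {
  "linear": [
    [0.0054, -0.0794, 0],
    [0.0054, -0.0794, 0],
    [0.0054, -0.0794, 0],
    [0.0054, -0.0794, 0],
    [0.0054, -0.0794, 0],
    [0.0054, -0.0794, 0],
    [0.0054, -0.0794, 0],
    [0, 0, 0]
  ],
  "angular": [
    [0, 0, 0],
    [0, 0, 0],
    [0, 0, 0],
    [0, 0, 0],
    [0, 0, 0],
    [0, 0, 0],
    [0, 0, 0],
    [0, 0, 0]
  ],
  "hand": [0.6, 0.6, 0.6, 0.6, 0.6, 0.6, 0.6, 0.6]
}}

```text
clock: 5.6
position: [0.6214, -0.1841, 0.3712]
ee_rot: [0.001, 0.66, 0.751, -0.002]
contact_force: [0.8, 0.5, 0.1]
width: 0.0515
gripper_force: 0.0
```

>>> {"op": "carry_out", "data": {
  "linear": [
    [0, 0, 0],
    [0, 0, 0],
    [0, 0, 0]
  ],
  "angular": [
    [0, 0, 0],
    [0, 0, 0],
    [0, 0, 0]
  ],
  "hand": [0.6, 0.6, 0.6]
}}

```text
clock: 5.85
position: [0.6213, -0.1758, 0.3719]
ee_rot: [-0.001, 0.657, 0.754, 0.0]
contact_force: [-1.0, -0.5, 1.2]
width: 0.0512
gripper_force: 0.0
```

```bash
python3 - <<'E'
from h import *
a=shot("scene","raw2s.png");b=shot("top","raw2t.png")
x=cv2.resize(b[100:340,20:420],(800,480),interpolation=cv2.INTER_CUBIC)
cv2.imwrite("pics/v2.png",x)
E
```

```text
(no output)
```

View pics/v2.png

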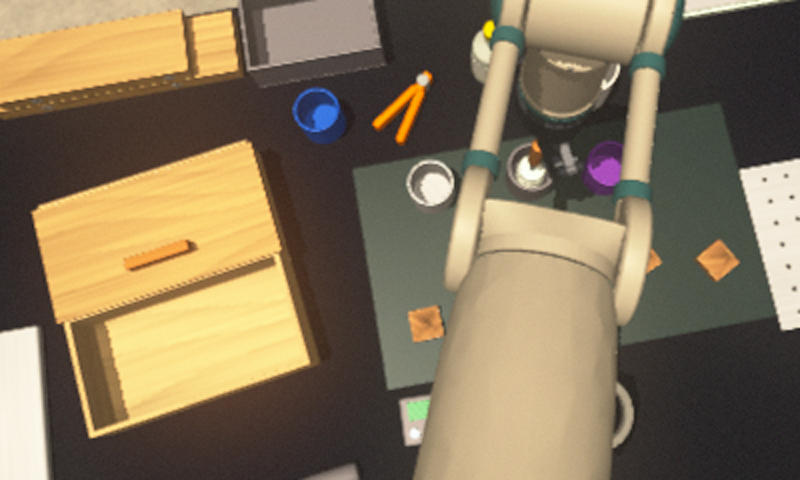

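>>> {"op": "carry_out", "data": {
  "linear": [
    [0, 0, -0.05],
    [0, 0, -0.05],
    [0, 0, -0.03],
    [0, 0, -0.014],
    [0, 0, 0],
    [0, 0, 0],
    [0, 0, 0],
    [0, 0, 0]
  ],
  "angular": [
    [0, 0, 0],
    [0, 0, 0],
    [0, 0, 0],
    [0, 0, 0],
    [0, 0, 0],
    [0, 0, 0],
    [0, 0, 0],
    [0, 0, 0]
  ],
  "hand": [0.6, 0.6, 0.6, 0.6, 0.6, 0, 0, 0]
}}

```text
clock: 6.62
position: [0.6221, -0.177, 0.3018]
ee_rot: [0.001, 0.657, 0.754, 0.0]
contact_force: [-2.1, 0.7, 3.1]
width: 0.0168
gripper_force: 38.9
```

>>> {"op": "carry_out", "data": {
  "linear": [
    [0, 0, 0],
    [0, 0, 0.02],
    [0, 0, 0.04],
    [0, 0, 0.04],
    [0, 0, 0.04],
    [0, 0, 0.04],
    [0, 0, 0],
    [0, 0, 0]
  ],
  "angular": [
    [0, 0, 0],
    [0, 0, 0],
    [0, 0, 0],
    [0, 0, 0],
    [0, 0, 0],
    [0, 0, 0],
    [0, 0, 0],
    [0, 0, 0]
  ],
  "hand": [0, 0, 0, 0, 0, 0, 0, 0]
}}

```text
clock: 7.28
position: [0.6218, -0.1771, 0.3921]
ee_rot: [0.002, 0.658, 0.753, 0.001]
contact_force: [-0.0, 0.3, -0.5]
width: 0.017
gripper_force: 39.1
```

>>> {"op": "carry_out", "data": {
  "linear": [
    [0.001, 0.03, 0],
    [0.0015, 0.045, 0],
    [0.0015, 0.055, 0],
    [0.0015, 0.055, 0],
    [0.0015, 0.045, 0],
    [0.001, 0.032, 0],
    [0, 0, 0],
    [0, 0, 0]
  ],
  "angular": [
    [0, 0, 0],
    [0, 0, 0],
    [0, 0, 0],
    [0, 0, 0],
    [0, 0, 0],
    [0, 0, 0],
    [0, 0, 0],
    [0, 0, 0]
  ],
  "hand": [0, 0, 0, 0, 0, 0, 0, 0]
}}

```text
clock: 7.95
position: [0.6252, -0.0445, 0.3888]
ee_rot: [-0.001, 0.657, 0.754, -0.001]
contact_force: [0.7, -0.7, -0.3]
width: 0.0174
gripper_force: 39.1
```

```bash
python3 - <<'E'
from h import *
a=shot("scene","raw3s.png");b=shot("top","raw3t.png")
x=np.hstack([cv2.resize(a[120:270,150:300],(400,400),interpolation=cv2.INTER_CUBIC),cv2.resize(b[130:280,190:340],(400,400),interpolation=cv2.INTER_CUBIC)])
cv2.imwrite("pics/v3.png",x); print(manip.get_state()["position"])
E
```

```text
[ 0.62548293 -0.04610736  0.38924955]
```

View pics/v3.png

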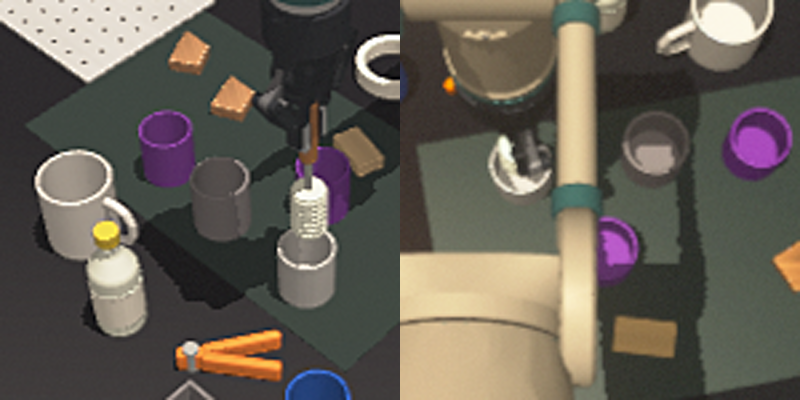

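The brush is upright and centred over the aluminium cup. In the crop the bristles are at (308,210) and the cup rim at (306,248). Now the strokes.

>>> {"op": "carry_out", "data": {
  "linear": [
    [0, 0, -0.03],
    [0, 0, -0.03],
    [0, 0, -0.03],
    [0, 0, -0.03],
    [0, 0, -0.025],
    [0, 0, -0.013],
    [0, 0, 0],
    [0, 0, 0]
  ],
  "angular": [
    [0, 0, 0],
    [0, 0, 0],
    [0, 0, 0],
    [0, 0, 0],
    [0, 0, 0],
    [0, 0, 0],
    [0, 0, 0],
    [0, 0, 0]
  ],
  "hand": [0, 0, 0, 0, 0, 0, 0, 0]
}}

```text
clock: 8.72
position: [0.6258, -0.0467, 0.311]
ee_rot: [-0.0, 0.658, 0.753, -0.0]
contact_force: [0.5, -0.4, -0.1]
width: 0.0169
gripper_force: 39.1
```

>>> {"op": "carry_out", "data": {
  "linear": [
    [0, 0, 0.02],
    [0, 0, 0.03],
    [0, 0, 0.03],
    [0, 0, 0.02],
    [0, 0, 0],
    [0, 0, 0]
  ],
  "angular": [
    [0, 0, 0],
    [0, 0, 0],
    [0, 0, 0],
    [0, 0, 0],
    [0, 0, 0],
    [0, 0, 0]
  ],
  "hand": [0, 0, 0, 0, 0, 0]
}}

```text
clock: 9.22
position: [0.6258, -0.0461, 0.3627]
ee_rot: [0.001, 0.658, 0.753, 0.001]
contact_force: [0.1, -0.3, 0.0]
width: 0.0168
gripper_force: 39.1
```

>>> {"op": "carry_out", "data": {
  "linear": [
    [0, 0, -0.02],
    [0, 0, -0.03],
    [0, 0, -0.03],
    [0, 0, -0.02],
    [0, 0, 0],
    [0, 0, 0]
  ],
  "angular": [
    [0, 0, 0],
    [0, 0, 0],
    [0, 0, 0],
    [0, 0, 0],
    [0, 0, 0],
    [0, 0, 0]
  ],
  "hand": [0, 0, 0, 0, 0, 0]
}}

```text
clock: 9.72
position: [0.6254, -0.046, 0.3097]
ee_rot: [-0.001, 0.658, 0.753, -0.001]
contact_force: [-1.2, -1.2, 0.3]
width: 0.0171
gripper_force: 39.1
```

>>> {"op": "carry_out", "data": {
  "linear": [
    [0, 0, 0.02],
    [0, 0, 0.03],
    [0, 0, 0.03],
    [0, 0, 0.03],
    [0, 0, 0.03],
    [0, 0, 0.022],
    [0, 0, 0],
    [0, 0, 0]
  ],
  "angular": [
    [0, 0, 0],
    [0, 0, 0],
    [0, 0, 0],
    [0, 0, 0],
    [0, 0, 0],
    [0, 0, 0],
    [0, 0, 0],
    [0, 0, 0]
  ],
  "hand": [0, 0, 0, 0, 0, 0, 0, 0]
}}

```text
clock: 10.38
position: [0.6258, -0.046, 0.3936]
ee_rot: [0.001, 0.658, 0.753, 0.001]
contact_force: [-0.7, 0.3, -1.3]
width: 0.0169
gripper_force: 39.1
```

>>> {"op": "carry_out", "data": {
  "linear": [
    [-0.001, -0.03, 0],
    [-0.0015, -0.045, 0],
    [-0.0015, -0.055, 0],
    [-0.0015, -0.055, 0],
    [-0.0015, -0.045, 0],
    [-0.001, -0.032, 0],
    [0, 0, 0],
    [0, 0, 0]
  ],
  "angular": [
    [0, 0, 0],
    [0, 0, 0],
    [0, 0, 0],
    [0, 0, 0],
    [0, 0, 0],
    [0, 0, 0],
    [0, 0, 0],
    [0, 0, 0]
  ],
  "hand": [0, 0, 0, 0, 0, 0, 0, 0]
}}

```text
clock: 11.05
position: [0.6214, -0.1781, 0.3912]
ee_rot: [-0.001, 0.658, 0.753, 0.0]
contact_force: [-0.7, 0.9, -0.5]
width: 0.0172
gripper_force: 39.1
```

>>> {"op": "carry_out", "data": {
  "linear": [
    [0, 0, -0.035],
    [0, 0, -0.035],
    [0, 0, -0.035],
    [0, 0, -0.035],
    [0, 0, -0.02],
    [0, 0, -0.012],
    [0, 0, 0],
    [0, 0, 0]
  ],
  "angular": [
    [0, 0, 0],
    [0, 0, 0],
    [0, 0, 0],
    [0, 0, 0],
    [0, 0, 0],
    [0, 0, 0],
    [0, 0, 0],
    [0, 0, 0]
  ],
  "hand": [0, 0, 0, 0, 0, 0, 0, 0]
}}

```text
clock: 11.72
position: [0.622, -0.1766, 0.3065]
ee_rot: [0.0, 0.657, 0.754, 0.0]
contact_force: [0.8, -0.1, -0.6]
width: 0.0167
gripper_force: 39.1
```

>>> {"op": "carry_out", "data": {
  "linear": [
    [0, 0, -0.008],
    [0, 0, 0],
    [0, 0, 0],
    [0, 0, 0],
    [0, 0, 0],
    [0, 0, 0.07],
    [0, 0, 0.07],
    [0, 0, 0.03]
  ],
  "angular": [
    [0, 0, 0],
    [0, 0, 0],
    [0, 0, 0],
    [0, 0, 0],
    [0, 0, 0],
    [0, 0, 0],
    [0, 0, 0],
    [0, 0, 0]
  ],
  "hand": [0, 0, 0.6, 0.6, 0.6, 0.6, 0.6, 0.6]
}}

```text
clock: 12.38
position: [0.6224, -0.1774, 0.3919]
ee_rot: [0.003, 0.658, 0.753, 0.001]
contact_force: [0.6, -0.8, 0.1]
width: 0.0515
gripper_force: 0.0
```

>>> {"op": "carry_out", "data": {
  "linear": [
    [-0.035, 0.07, 0],
    [-0.035, 0.07, 0],
    [-0.035, 0.07, 0],
    [-0.035, 0.07, 0],
    [-0.035, 0.07, 0],
    [-0.035, 0.07, 0],
    [-0.035, 0.07, 0],
    [-0.035, 0.07, 0]
  ],
  "angular": [
    [0, 0, 0],
    [0, 0, 0],
    [0, 0, 0],
    [0, 0, 0],
    [0, 0, 0],
    [0, 0, 0],
    [0, 0, 0],
    [0, 0, 0]
  ],
  "hand": [0.6, 0.6, 0.6, 0.6, 0.6, 0.6, 0.6, 0.6]
}}

```text
clock: 13.05
position: [0.4805, 0.1043, 0.3877]
ee_rot: [0.0, 0.658, 0.753, 0.0]
contact_force: [0.2, 0.6, -0.3]
width: 0.0512
gripper_force: 0.0
```

>>> {"op": "carry_out", "data": {
  "linear": [
    [-0.03, 0.07, 0],
    [0, 0, 0],
    [0, 0, 0]
  ],
  "angular": [
    [0, 0, -0.5],
    [0, 0, -0.5],
    [0, 0, -0.3]
  ],
  "hand": [0.7, 0.7, 0.7]
}}

```text
clock: 13.3
position: [0.4656, 0.1397, 0.3878]
ee_rot: [0.0, 0.695, 0.719, 0.001]
contact_force: [0.6, -0.8, -0.2]
width: 0.0598
gripper_force: 0.0
```

```bash
cat >> h.py <<'E'
def pyr(n="top",im=None):
    if im is None: im=shot(n)
    m=cv2.inRange(cv2.cvtColor(im,cv2.COLOR_BGR2HSV),(5,90,60),(16,255,255))
    N,l,s,ce=cv2.connectedComponentsWithStats(m)
    for i in range(1,N):
        if 120<s[i,4]<400:
            cs,_=cv2.findContours((l==i).astype(np.uint8),0,1)
            W=np.array([px2pt(n,*p,.01)[:2] for p in cs[0][:,0]],np.float32); r=cv2.minAreaRect(W*1000)
            if 35<min(r[1]) and max(r[1])<60: print(n,ce[i],[np.round(q,1) for q in r],px2pt(n,*ce[i],.012)[:2])
E
python3 - <<'E'
from h import *
np.set_printoptions(precision=4,suppress=True)
a=shot("scene","raw4s.png");b=shot("top","raw4t.png")
pyr("top",b);pyr("scene",a)
cv2.imwrite("pics/v4.png",np.hstack([cv2.resize(a[110:290,140:340],(400,360)),cv2.resize(b[130:310,190:390],(400,360))])); print(manip.get_state()["position"])
E
```

```text
top [339.6813 228.757 ] [array([ 486. , -299.2]), array([41.3, 44.3]), np.float64(22.6)] [ 0.486  -0.2994]
top [378.3447 229.7992] [array([ 464.8, -399.2]), array([43. , 45.1]), np.float64(27.0)] [ 0.4645 -0.3993]
top [232.5409 261.4786] [array([453.9,  -5.3]), array([41.5, 42.4]), np.float64(1.7)] [ 0.4536 -0.0053]
scene [314.5385 198.3439] [array([451.5,  -3.8]), array([48.5, 59.9]), np.float64(89.8)] [ 0.4556 -0.0031]
[0.4668 0.1379 0.3876]
```

View pics/v4.png

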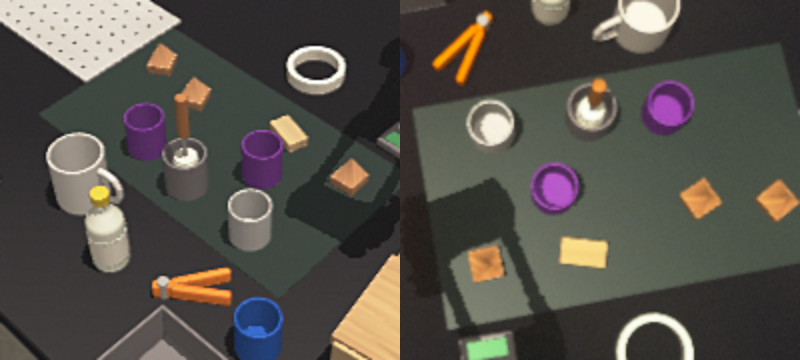

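The brush stands in its pot (crop px 182,130) and the cup is still upright (250,217). Now for pyramid1.

>>> {"op": "carry_out", "data": {
  "linear": [
    [-0.0064, -0.0715, 0],
    [-0.0064, -0.0715, 0],
    [-0.0064, -0.0715, 0],
    [-0.0064, -0.0715, 0],
    [0, 0, -0.07],
    [0, 0, -0.07],
    [0, 0, -0.07],
    [0, 0, -0.07]
  ],
  "angular": [
    [0, 0, 0],
    [0, 0, 0],
    [0, 0, 0],
    [0, 0, 0],
    [0, 0, 0],
    [0, 0, 0],
    [0, 0, 0],
    [0, 0, 0]
  ],
  "hand": [0.7, 0.7, 0.7, 0.7, 0.7, 0.7, 0.7, 0.7]
}}

```text
clock: 14.07
position: [0.4542, -0.0071, 0.2463]
ee_rot: [0.001, 0.697, 0.717, 0.001]
contact_force: [0.6, -0.0, -0.7]
width: 0.0597
gripper_force: 0.0
```

>>> {"op": "carry_out", "data": {
  "linear": [
    [0, 0, -0.06],
    [0, 0, -0.04],
    [0, 0, -0.02],
    [0, 0, 0],
    [0, 0, 0],
    [0, 0, 0]
  ],
  "angular": [
    [0, 0, 0],
    [0, 0, 0],
    [0, 0, 0],
    [0, 0, 0],
    [0, 0, 0],
    [0, 0, 0]
  ],
  "hand": [0.7, 0.7, 0.7, 0.7, 0.7, 0.7]
}}

```text
clock: 14.57
position: [0.4547, -0.0059, 0.1879]
ee_rot: [0.001, 0.696, 0.718, 0.001]
contact_force: [-0.3, -0.0, 0.2]
width: 0.0596
gripper_force: 0.0
```

```bash
python3 - <<'E'
from h import *
a=shot("scene")
cv2.imwrite("pics/v5.png",cv2.resize(a[150:240,260:380],(800,600),interpolation=cv2.INTER_CUBIC))
for z in(0,.005,.01,.016): print(z,[(pt2px("scene",[.454+d,-.005,z])-[260,150])*6.667 for d in(-.03,.03)])
print(manip.get_state()["position"])
E
```

```text
0 [array([402.41176545, 300.05728902]), array([317.50908185, 373.27521716])]
0.005 [array([403.39654098, 292.56361523]), array([318.27867627, 365.82248053])]
0.01 [array([404.38670325, 285.02895094]), array([319.05257228, 358.32808749])]
0.016 [array([405.5820709 , 275.93277123]), array([319.98697652, 349.27933598])]
[ 0.45470365 -0.00571737  0.18812484]
```

View pics/v5.png

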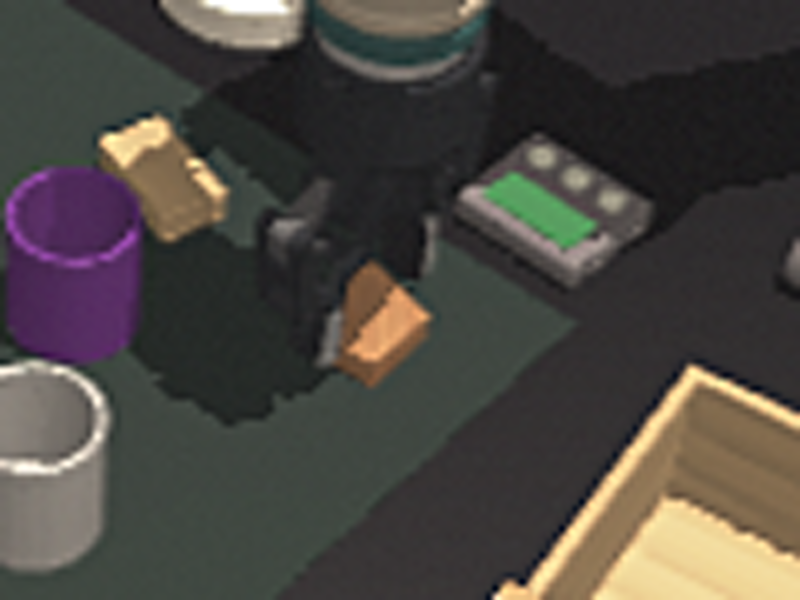

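The finger tip is just above the table beside the plinth. I'll lower it a little and close.

>>> {"op": "carry_out", "data": {
  "linear": [
    [0, 0, -0.01],
    [0, 0, -0.01],
    [0, 0, 0],
    [0, 0, 0],
    [0, 0, 0]
  ],
  "angular": [
    [0, 0, 0],
    [0, 0, 0],
    [0, 0, 0],
    [0, 0, 0],
    [0, 0, 0]
  ],
  "hand": [0.7, 0.7, 0.7, 0.7, 0.7]
}}

```text
clock: 15.03
position: [0.4539, -0.005, 0.1772]
ee_rot: [0.0, 0.696, 0.718, 0.0]
contact_force: [0.2, -0.4, 0.2]
width: 0.0596
gripper_force: 0.0
```

>>> {"op": "carry_out", "data": {
  "linear": [
    [0, 0, 0],
    [0, 0, 0],
    [0, 0, 0],
    [0, 0, 0]
  ],
  "angular": [
    [0, 0, 0],
    [0, 0, 0],
    [0, 0, 0],
    [0, 0, 0]
  ],
  "hand": [0.2, 0.2, 0.2, 0.2]
}}

```text
clock: 15.37
position: [0.4541, -0.005, 0.1775]
ee_rot: [0.0, 0.696, 0.718, 0.0]
contact_force: [-1.0, 1.4, 4.9]
width: 0.0387
gripper_force: 40.7
```

>>> {"op": "carry_out", "data": {
  "linear": [
    [0, 0, 0.04],
    [0, 0, 0.07],
    [0, 0, 0.07],
    [0, 0, 0.04],
    [0.013, 0.0683, 0],
    [0.013, 0.0683, 0],
    [0.013, 0.0683, 0],
    [0.013, 0.0683, 0]
  ],
  "angular": [
    [0, 0, 0],
    [0, 0, 0],
    [0, 0, 0],
    [0, 0, 0],
    [0, 0, 0.32],
    [0, 0, 0.32],
    [0, 0, 0.32],
    [0, 0, 0.31]
  ],
  "hand": [0.2, 0.2, 0.2, 0.2, 0.2, 0.2, 0.2, 0.2]
}}

```text
clock: 16.03
position: [0.4798, 0.1328, 0.2873]
ee_rot: [0.0, 0.658, 0.753, 0.0]
contact_force: [0.6, -1.3, 0.4]
width: 0.0386
gripper_force: 40.6
```

>>> {"op": "carry_out", "data": {
  "linear": [
    [0.013, 0.0683, 0],
    [0.013, 0.0683, 0],
    [0, 0, 0],
    [0, 0, 0],
    [0, 0, 0],
    [0, 0, 0]
  ],
  "angular": [
    [0, 0, 0],
    [0, 0, 0],
    [0, 0, 0],
    [0, 0, 0],
    [0, 0, 0],
    [0, 0, 0]
  ],
  "hand": [0.2, 0.2, 0.2, 0.2, 0.2, 0.2]
}}

```text
clock: 16.53
position: [0.4924, 0.1989, 0.2868]
ee_rot: [-0.0, 0.659, 0.752, -0.001]
contact_force: [-0.4, -0.1, -1.0]
width: 0.0389
gripper_force: 40.6
```

>>> {"op": "carry_out", "data": {
  "linear": [
    [0, 0, -0.05],
    [0, 0, -0.06],
    [0, 0, -0.05],
    [0, 0, -0.03],
    [0, 0, -0.014],
    [0, 0, 0],
    [0, 0, 0],
    [0, 0, 0]
  ],
  "angular": [
    [0, 0, 0],
    [0, 0, 0],
    [0, 0, 0],
    [0, 0, 0],
    [0, 0, 0],
    [0, 0, 0],
    [0, 0, 0],
    [0, 0, 0]
  ],
  "hand": [0.2, 0.2, 0.2, 0.2, 0.2, 0.2, 0.2, 0.2]
}}

```text
clock: 17.2
position: [0.4933, 0.1993, 0.1858]
ee_rot: [0.0, 0.659, 0.752, 0.001]
contact_force: [0.1, 0.3, -1.0]
width: 0.0386
gripper_force: 41.3
```

>>> {"op": "carry_out", "data": {
  "linear": [
    [0, 0, -0.002],
    [0, 0, 0],
    [0, 0, 0],
    [0, 0, 0],
    [0, 0, 0.06],
    [0, 0, 0.08],
    [0, 0, 0.08],
    [0, 0, 0]
  ],
  "angular": [
    [0, 0, 0],
    [0, 0, 0],
    [0, 0, 0],
    [0, 0, 0],
    [0, 0, 0],
    [0, 0, 0],
    [0, 0, 0],
    [0, 0, 0]
  ],
  "hand": [0.2, 0.6, 0.6, 0.6, 0.6, 0.7, 0.7, 0.7]
}}

```text
clock: 17.87
position: [0.4955, 0.2008, 0.3017]
ee_rot: [0.004, 0.658, 0.753, 0.006]
contact_force: [1.3, 0.4, 0.1]
width: 0.0599
gripper_force: 0.0
```

```bash
python3 - <<'E'
from h import *
np.set_printoptions(precision=4,suppress=True)
pyr("top");pyr("scene",shot("scene","raw6s.png"));print(manip.get_state()["position"])
E
```

```text
top [339.761  228.8685] [array([ 485.9, -299.3]), array([41.9, 44.2]), np.float64(23.2)] [ 0.4856 -0.2995]
top [378.2765 229.7765] [array([ 464.9, -399.7]), array([43.5, 44.8]), np.float64(32.1)] [ 0.4646 -0.3991]
[0.4934 0.2001 0.2962]
```

>>> {"op": "carry_out", "data": {
  "linear": [
    [-0.0012, -0.0768, 0],
    [-0.0012, -0.0768, 0],
    [-0.0012, -0.0768, 0],
    [-0.0012, -0.0768, 0],
    [-0.0012, -0.0768, 0],
    [-0.0012, -0.0768, 0],
    [-0.0012, -0.0768, 0],
    [-0.0012, -0.0768, 0]
  ],
  "angular": [
    [0, 0, 0.415],
    [0, 0, 0.415],
    [0, 0, 0.415],
    [0, 0, 0.415],
    [0, 0, 0.415],
    [0, 0, 0.415],
    [0, 0, 0.415],
    [0, 0, 0.415]
  ],
  "hand": [0.7, 0.7, 0.7, 0.7, 0.7, 0.7, 0.7, 0.7]
}}

```text
clock: 18.63
position: [0.4869, -0.1088, 0.2924]
ee_rot: [-0.002, 0.552, 0.834, -0.0]
contact_force: [1.2, -0.3, -0.5]
width: 0.0598
gripper_force: 0.0
```

>>> {"op": "carry_out", "data": {
  "linear": [
    [-0.0012, -0.0768, 0],
    [-0.0012, -0.0768, 0],
    [-0.0012, -0.0768, 0],
    [-0.0012, -0.0768, 0],
    [-0.0012, -0.0768, 0],
    [0, 0, 0],
    [0, 0, 0],
    [0, 0, 0]
  ],
  "angular": [
    [0, 0, 0],
    [0, 0, 0],
    [0, 0, 0],
    [0, 0, 0],
    [0, 0, 0],
    [0, 0, 0],
    [0, 0, 0],
    [0, 0, 0]
  ],
  "hand": [0.7, 0.7, 0.7, 0.7, 0.7, 0.7, 0.7, 0.7]
}}

```text
clock: 19.3
position: [0.4844, -0.2988, 0.2923]
ee_rot: [-0.002, 0.553, 0.833, 0.0]
contact_force: [0.6, 0.6, 0.2]
width: 0.0595
gripper_force: 0.0
```

>>> {"op": "carry_out", "data": {
  "linear": [
    [0, 0, -0.06],
    [0, 0, -0.06],
    [0, 0, -0.05],
    [0, 0, -0.04],
    [0, 0, -0.02],
    [0, 0, -0.008],
    [0, 0, 0],
    [0, 0, 0]
  ],
  "angular": [
    [0, 0, 0],
    [0, 0, 0],
    [0, 0, 0],
    [0, 0, 0],
    [0, 0, 0],
    [0, 0, 0],
    [0, 0, 0],
    [0, 0, 0]
  ],
  "hand": [0.7, 0.7, 0.7, 0.7, 0.7, 0.7, 0.7, 0.7]
}}

```text
clock: 19.97
position: [0.4856, -0.299, 0.1759]
ee_rot: [0.001, 0.553, 0.833, 0.0]
contact_force: [1.3, -0.4, -0.4]
width: 0.0596
gripper_force: 0.0
```

>>> {"op": "carry_out", "data": {
  "linear": [
    [0, 0, 0],
    [0, 0, 0],
    [0, 0, 0],
    [0, 0, 0]
  ],
  "angular": [
    [0, 0, 0],
    [0, 0, 0],
    [0, 0, 0],
    [0, 0, 0]
  ],
  "hand": [0.2, 0.2, 0.2, 0.2]
}}

```text
clock: 20.3
position: [0.4856, -0.2997, 0.1768]
ee_rot: [0.002, 0.553, 0.833, 0.0]
contact_force: [-0.5, -0.1, 5.6]
width: 0.039
gripper_force: 41.8
```

>>> {"op": "carry_out", "data": {
  "linear": [
    [0, 0, 0.04],
    [0, 0, 0.07],
    [0, 0, 0.07],
    [0, 0, 0.04],
    [0.0001, 0.0784, 0],
    [0.0001, 0.0784, 0],
    [0.0001, 0.0784, 0],
    [0.0001, 0.0784, 0]
  ],
  "angular": [
    [0, 0, 0],
    [0, 0, 0],
    [0, 0, 0],
    [0, 0, 0],
    [0, 0, -0.332],
    [0, 0, -0.332],
    [0, 0, -0.332],
    [0, 0, -0.332]
  ],
  "hand": [0.2, 0.2, 0.2, 0.2, 0.2, 0.2, 0.2, 0.2]
}}

```text
clock: 20.97
position: [0.4847, -0.1412, 0.2857]
ee_rot: [0.0, 0.598, 0.802, 0.0]
contact_force: [0.8, 1.0, -0.3]
width: 0.0387
gripper_force: 41.0
```

>>> {"op": "carry_out", "data": {
  "linear": [
    [0.0001, 0.0784, 0],
    [0.0001, 0.0784, 0],
    [0.0001, 0.0784, 0],
    [0.0001, 0.0784, 0],
    [0.0001, 0.0784, 0],
    [0.0001, 0.0784, 0],
    [0.0001, 0.0784, 0],
    [0.0001, 0.0784, 0]
  ],
  "angular": [
    [0, 0, -0.332],
    [0, 0, -0.332],
    [0, 0, -0.332],
    [0, 0, -0.332],
    [0, 0, -0.332],
    [0, 0, -0.332],
    [0, 0, 0],
    [0, 0, 0]
  ],
  "hand": [0.2, 0.2, 0.2, 0.2, 0.2, 0.2, 0.2, 0.2]
}}

```text
clock: 21.63
position: [0.4851, 0.1729, 0.2856]
ee_rot: [0.0, 0.659, 0.753, 0.0]
contact_force: [0.6, 0.3, -1.3]
width: 0.0389
gripper_force: 41.0
```

>>> {"op": "carry_out", "data": {
  "linear": [
    [0.0001, 0.0784, 0],
    [0.0001, 0.0784, 0],
    [0, 0, 0],
    [0, 0, 0],
    [0, 0, 0],
    [0, 0, 0]
  ],
  "angular": [
    [0, 0, 0],
    [0, 0, 0],
    [0, 0, 0],
    [0, 0, 0],
    [0, 0, 0],
    [0, 0, 0]
  ],
  "hand": [0.2, 0.2, 0.2, 0.2, 0.2, 0.2]
}}

```text
clock: 22.13
position: [0.4856, 0.2483, 0.2851]
ee_rot: [0.0, 0.659, 0.752, -0.0]
contact_force: [-1.2, 0.7, -0.9]
width: 0.0388
gripper_force: 41.0
```

>>> {"op": "carry_out", "data": {
  "linear": [
    [0, 0, -0.05],
    [0, 0, -0.06],
    [0, 0, -0.05],
    [0, 0, -0.03],
    [0, 0, -0.012],
    [0, 0, 0],
    [0, 0, 0],
    [0, 0, 0]
  ],
  "angular": [
    [0, 0, 0],
    [0, 0, 0],
    [0, 0, 0],
    [0, 0, 0],
    [0, 0, 0],
    [0, 0, 0],
    [0, 0, 0],
    [0, 0, 0]
  ],
  "hand": [0.2, 0.2, 0.2, 0.2, 0.2, 0.2, 0.2, 0.2]
}}

```text
clock: 22.8
position: [0.4864, 0.2487, 0.1849]
ee_rot: [0.0, 0.659, 0.752, 0.001]
contact_force: [0.5, 0.2, -0.3]
width: 0.0389
gripper_force: 41.3
```

>>> {"op": "carry_out", "data": {
  "linear": [
    [0, 0, 0],
    [0, 0, 0],
    [0, 0, 0],
    [0, 0, 0],
    [0, 0, 0.06],
    [0, 0, 0.08],
    [0, 0, 0.08],
    [0, 0, 0]
  ],
  "angular": [
    [0, 0, 0],
    [0, 0, 0],
    [0, 0, 0],
    [0, 0, 0],
    [0, 0, 0],
    [0, 0, 0],
    [0, 0, 0],
    [0, 0, 0]
  ],
  "hand": [0.2, 0.6, 0.6, 0.6, 0.6, 0.7, 0.7, 0.7]
}}

```text
clock: 23.47
position: [0.4883, 0.2506, 0.3018]
ee_rot: [0.004, 0.658, 0.753, 0.007]
contact_force: [0.5, 0.2, 0.3]
width: 0.0597
gripper_force: 0.0
```

```bash
python3 - <<'E'
from h import *
np.set_printoptions(precision=4,suppress=True)
pyr("top");a=shot("scene","raw7s.png");pyr("scene",a);print(manip.get_state()["position"])
cv2.imwrite("pics/v7.png",cv2.resize(a[100:384,130:512],(800,595)))
E
```

```text
top [378.2068 229.6805] [array([ 464.9, -398.8]), array([42.4, 45.6]), np.float64(27.7)] [ 0.4649 -0.399 ]
top [152.651  260.5067] [array([495.8, 199.7]), array([47.5, 48.9]), np.float64(11.5)] [0.4943 0.1996]
top [134.5494 267.0711] [array([486.4, 249.1]), array([40. , 44.1]), np.float64(6.8)] [0.4862 0.2482]
[0.4862 0.2498 0.2963]
```

View pics/v7.png

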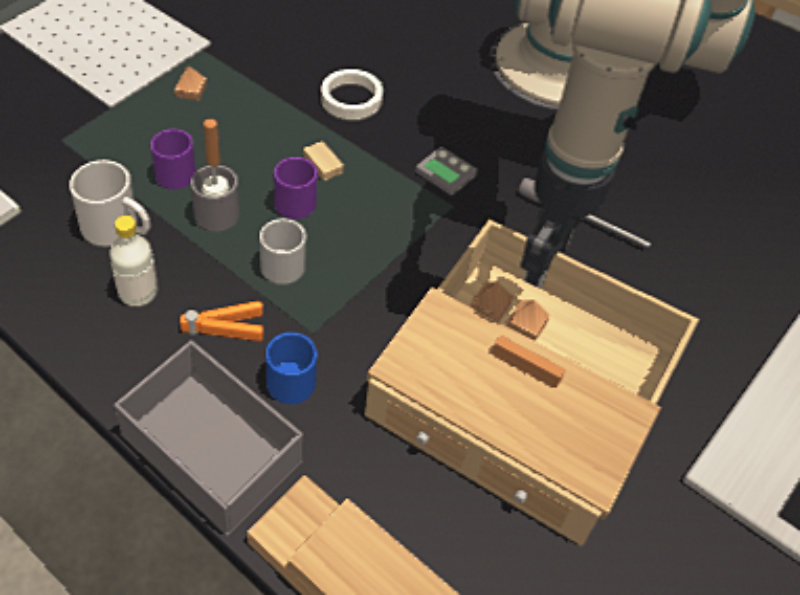

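Two pyramids stand upright in the case (crop px 495,295 and 528,318). The third remains at (190,82) in the crop.

>>> {"op": "carry_out", "data": {
  "linear": [
    [-0.0025, -0.0763, 0],
    [-0.0025, -0.0763, 0],
    [-0.0025, -0.0763, 0],
    [-0.0025, -0.0763, 0],
    [-0.0025, -0.0763, 0],
    [-0.0025, -0.0763, 0],
    [-0.0025, -0.0763, 0],
    [-0.0025, -0.0763, 0]
  ],
  "angular": [
    [0, 0, 0.443],
    [0, 0, 0.443],
    [0, 0, 0.443],
    [0, 0, 0.443],
    [0, 0, 0.443],
    [0, 0, 0.443],
    [0, 0, 0.443],
    [0, 0, 0.443]
  ],
  "hand": [0.7, 0.7, 0.7, 0.7, 0.7, 0.7, 0.7, 0.7]
}}

```text
clock: 24.23
position: [0.4746, -0.0572, 0.2925]
ee_rot: [-0.002, 0.545, 0.839, -0.0]
contact_force: [1.0, 0.3, 0.4]
width: 0.0599
gripper_force: 0.0
```

>>> {"op": "carry_out", "data": {
  "linear": [
    [-0.0025, -0.0763, 0],
    [-0.0025, -0.0763, 0],
    [-0.0025, -0.0763, 0],
    [-0.0025, -0.0763, 0],
    [-0.0025, -0.0763, 0],
    [-0.0025, -0.0763, 0],
    [-0.0025, -0.0763, 0],
    [-0.0025, -0.0763, 0]
  ],
  "angular": [
    [0, 0, 0.443],
    [0, 0, 0.443],
    [0, 0, 0],
    [0, 0, 0],
    [0, 0, 0],
    [0, 0, 0],
    [0, 0, 0],
    [0, 0, 0]
  ],
  "hand": [0.7, 0.7, 0.7, 0.7, 0.7, 0.7, 0.7, 0.7]
}}

```text
clock: 24.9
position: [0.4648, -0.3623, 0.292]
ee_rot: [-0.002, 0.516, 0.857, 0.001]
contact_force: [0.8, 0.4, 0.7]
width: 0.0596
gripper_force: 0.0
```

>>> {"op": "carry_out", "data": {
  "linear": [
    [-0.0025, -0.0763, 0],
    [0, 0, 0],
    [0, 0, 0],
    [0, 0, 0]
  ],
  "angular": [
    [0, 0, 0],
    [0, 0, 0],
    [0, 0, 0],
    [0, 0, 0]
  ],
  "hand": [0.7, 0.7, 0.7, 0.7]
}}

```text
clock: 25.23
position: [0.4639, -0.3985, 0.2922]
ee_rot: [-0.002, 0.516, 0.857, 0.001]
contact_force: [0.1, 0.4, 0.8]
width: 0.0596
gripper_force: 0.0
```

```bash
python3 - <<'E'
from h import *
np.set_printoptions(precision=4,suppress=True)
pyr("top",shot("top","raw8t.png"));pyr("scene",shot("scene","raw8s.png"));print(manip.get_state()["position"])
E
```

```text
top [378.2788 229.9628] [array([ 465. , -398.9]), array([42.4, 46.4]), np.float64(27.7)] [ 0.4641 -0.399 ]
top [153.1325 260.7671] [array([493.7, 198.6]), array([39. , 44.5]), np.float64(8.0)] [0.4934 0.1984]
top [134.4882 267.1693] [array([487. , 247.2]), array([40.6, 47.7]), np.float64(5.8)] [0.486  0.2484]
[ 0.4643 -0.3976  0.2931]
```

>>> {"op": "carry_out", "data": {
  "linear": [
    [0, -0.001, -0.06],
    [0, 0, -0.06],
    [0, 0, -0.05],
    [0, 0, -0.04],
    [0, 0, -0.018],
    [0, 0, -0.005],
    [0, 0, 0],
    [0, 0, 0]
  ],
  "angular": [
    [0, 0, 0],
    [0, 0, 0],
    [0, 0, 0],
    [0, 0, 0],
    [0, 0, 0],
    [0, 0, 0],
    [0, 0, 0],
    [0, 0, 0]
  ],
  "hand": [0.7, 0.7, 0.7, 0.7, 0.7, 0.7, 0.7, 0.7]
}}

```text
clock: 26.0
position: [0.4652, -0.3996, 0.1789]
ee_rot: [0.001, 0.515, 0.857, -0.0]
contact_force: [-0.1, -0.1, 0.2]
width: 0.06
gripper_force: 0.0
```

>>> {"op": "carry_out", "data": {
  "linear": [
    [0, 0, 0],
    [0, 0, 0],
    [0, 0, 0],
    [0, 0, 0]
  ],
  "angular": [
    [0, 0, 0],
    [0, 0, 0],
    [0, 0, 0],
    [0, 0, 0]
  ],
  "hand": [0.2, 0.2, 0.2, 0.2]
}}

```text
clock: 26.33
position: [0.4651, -0.4001, 0.1795]
ee_rot: [0.002, 0.516, 0.857, -0.0]
contact_force: [0.6, 0.8, 6.8]
width: 0.0387
gripper_force: 41.5
```

>>> {"op": "carry_out", "data": {
  "linear": [
    [0, 0, 0.04],
    [0, 0, 0.07],
    [0, 0, 0.07],
    [0, 0, 0.04],
    [0.0016, 0.0777, 0],
    [0.0016, 0.0777, 0],
    [0.0016, 0.0777, 0],
    [0.0016, 0.0777, 0]
  ],
  "angular": [
    [0, 0, 0],
    [0, 0, 0],
    [0, 0, 0],
    [0, 0, 0],
    [0, 0, -0.441],
    [0, 0, -0.441],
    [0, 0, -0.441],
    [0, 0, -0.441]
  ],
  "hand": [0.2, 0.2, 0.2, 0.2, 0.2, 0.2, 0.2, 0.2]
}}

```text
clock: 27.0
position: [0.4672, -0.2428, 0.2881]
ee_rot: [0.0, 0.576, 0.818, 0.0]
contact_force: [0.8, 0.1, 0.4]
width: 0.0392
gripper_force: 40.7
```

>>> {"op": "carry_out", "data": {
  "linear": [
    [0.0016, 0.0777, 0],
    [0.0016, 0.0777, 0],
    [0.0016, 0.0777, 0],
    [0.0016, 0.0777, 0],
    [0.0016, 0.0777, 0],
    [0.0016, 0.0777, 0],
    [0.0016, 0.0777, 0],
    [0.0016, 0.0777, 0]
  ],
  "angular": [
    [0, 0, -0.441],
    [0, 0, -0.441],
    [0, 0, -0.441],
    [0, 0, -0.441],
    [0, 0, -0.441],
    [0, 0, -0.441],
    [0, 0, 0],
    [0, 0, 0]
  ],
  "hand": [0.2, 0.2, 0.2, 0.2, 0.2, 0.2, 0.2, 0.2]
}}

```text
clock: 27.67
position: [0.4736, 0.0684, 0.2882]
ee_rot: [0.0, 0.658, 0.753, 0.0]
contact_force: [1.1, -0.7, 0.2]
width: 0.0387
gripper_force: 40.7
```

>>> {"op": "carry_out", "data": {
  "linear": [
    [0.0016, 0.0777, 0],
    [0.0016, 0.0777, 0],
    [0.0016, 0.0777, 0],
    [0.0016, 0.0777, 0],
    [0.0016, 0.0777, 0],
    [0.0016, 0.0777, 0],
    [0, 0, 0],
    [0, 0, 0]
  ],
  "angular": [
    [0, 0, 0],
    [0, 0, 0],
    [0, 0, 0],
    [0, 0, 0],
    [0, 0, 0],
    [0, 0, 0],
    [0, 0, 0],
    [0, 0, 0]
  ],
  "hand": [0.2, 0.2, 0.2, 0.2, 0.2, 0.2, 0.2, 0.2]
}}

```text
clock: 28.33
position: [0.4786, 0.3015, 0.2877]
ee_rot: [0.0, 0.656, 0.754, 0.0]
contact_force: [-0.9, -0.5, -0.9]
width: 0.0385
gripper_force: 40.7
```

>>> {"op": "carry_out", "data": {
  "linear": [
    [0, 0, 0],
    [0, 0, 0],
    [0, 0, 0]
  ],
  "angular": [
    [0, 0, 0],
    [0, 0, 0],
    [0, 0, 0]
  ],
  "hand": [0.2, 0.2, 0.2]
}}

```text
clock: 28.58
position: [0.479, 0.2983, 0.2878]
ee_rot: [0.0, 0.659, 0.753, -0.0]
contact_force: [-0.8, -0.0, -0.8]
width: 0.0389
gripper_force: 40.7
```

>>> {"op": "carry_out", "data": {
  "linear": [
    [0, 0, -0.05],
    [0, 0, -0.06],
    [0, 0, -0.05],
    [0, 0, -0.03],
    [0, 0, -0.013],
    [0, 0, 0],
    [0, 0, 0],
    [0, 0, 0]
  ],
  "angular": [
    [0, 0, 0],
    [0, 0, 0],
    [0, 0, 0],
    [0, 0, 0],
    [0, 0, 0],
    [0, 0, 0],
    [0, 0, 0],
    [0, 0, 0]
  ],
  "hand": [0.2, 0.2, 0.2, 0.2, 0.2, 0.2, 0.2, 0.2]
}}

```text
clock: 29.25
position: [0.4795, 0.2991, 0.1869]
ee_rot: [0.0, 0.658, 0.753, 0.001]
contact_force: [0.2, 0.4, -1.3]
width: 0.0389
gripper_force: 41.2
```

>>> {"op": "carry_out", "data": {
  "linear": [
    [0, 0, 0],
    [0, 0, 0],
    [0, 0, 0],
    [0, 0, 0],
    [0, 0, 0.06],
    [0, 0, 0.08],
    [0, 0, 0.08],
    [0, 0, 0.02]
  ],
  "angular": [
    [0, 0, 0],
    [0, 0, 0],
    [0, 0, 0],
    [0, 0, 0],
    [0, 0, 0],
    [0, 0, 0],
    [0, 0, 0],
    [0, 0, 0]
  ],
  "hand": [0.2, 0.6, 0.6, 0.6, 0.6, 0.7, 0.7, 1]
}}

```text
clock: 29.92
position: [0.4806, 0.3007, 0.3124]
ee_rot: [0.002, 0.658, 0.753, 0.005]
contact_force: [1.0, 0.3, 0.8]
width: 0.0702
gripper_force: 0.0
```

```bash
python3 - <<'E'
from h import *
np.set_printoptions(precision=4,suppress=True)
t=shot("top","raw9t.png");a=shot("scene","raw9s.png");pyr("top",t);print(manip.get_state()["position"])
c=t[160:230,200:320];cv2.imwrite("pics/v9.png",np.hstack([cv2.resize(c,(400,233),interpolation=cv2.INTER_CUBIC),cv2.resize(t[215:285,90:210],(400,233),interpolation=cv2.INTER_CUBIC)]))
E
```

```text
[0.4798 0.3002 0.3094]
```

View pics/v9.png

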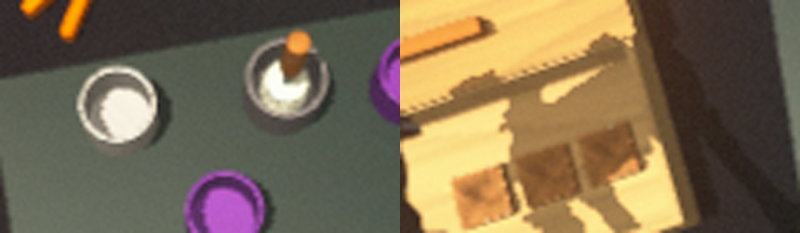

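Three pyramids stand upright in a row in the case (right crop, px 480,195; 548,175; 610,155). The cup hasn't moved (left crop, px 118,106). Next is the cup.

>>> {"op": "carry_out", "data": {
  "linear": [
    [0.0291, -0.069, 0],
    [0.0291, -0.069, 0],
    [0.0291, -0.069, 0],
    [0.0291, -0.069, 0],
    [0.0291, -0.069, 0],
    [0.0291, -0.069, 0],
    [0.0291, -0.069, 0],
    [0.0291, -0.069, 0]
  ],
  "angular": [
    [0, 0, 0],
    [0, 0, 0],
    [0, 0, 0],
    [0, 0, 0],
    [0, 0, 0],
    [0, 0, 0],
    [0, 0, 0],
    [0, 0, 0]
  ],
  "hand": [1, 1, 1, 1, 1, 1, 1, 1]
}}

```text
clock: 30.68
position: [0.5951, 0.022, 0.3039]
ee_rot: [-0.002, 0.658, 0.753, -0.001]
contact_force: [1.1, 0.1, -0.5]
width: 0.0858
gripper_force: 0.0
```

>>> {"op": "carry_out", "data": {
  "linear": [
    [0.0291, -0.069, 0],
    [0.0291, -0.069, 0],
    [0, 0, 0],
    [0, 0, 0],
    [0, 0, 0],
    [0, 0, 0]
  ],
  "angular": [
    [0, 0, 0],
    [0, 0, 0],
    [0, 0, 0],
    [0, 0, 0],
    [0, 0, 0],
    [0, 0, 0]
  ],
  "hand": [1, 1, 1, 1, 1, 1]
}}

```text
clock: 31.18
position: [0.6236, -0.0442, 0.3049]
ee_rot: [-0.001, 0.658, 0.753, -0.001]
contact_force: [1.1, -0.2, 0.8]
width: 0.0851
gripper_force: 0.0
```

>>> {"op": "carry_out", "data": {
  "linear": [
    [0, 0, -0.05],
    [0, 0, -0.05],
    [0, 0, -0.05],
    [0, 0, -0.05],
    [0, 0, -0.02],
    [0, 0, -0.005],
    [0, 0, 0],
    [0, 0, 0]
  ],
  "angular": [
    [0, 0, 0],
    [0, 0, 0],
    [0, 0, 0],
    [0, 0, 0],
    [0, 0, 0],
    [0, 0, 0],
    [0, 0, 0],
    [0, 0, 0]
  ],
  "hand": [1, 1, 1, 1, 1, 1, 1, 1]
}}

```text
clock: 31.85
position: [0.625, -0.0448, 0.1949]
ee_rot: [0.001, 0.658, 0.753, 0.001]
contact_force: [-0.1, 0.8, 1.0]
width: 0.0853
gripper_force: 0.0
```

>>> {"op": "carry_out", "data": {
  "linear": [
    [0, 0, 0],
    [0, 0, 0],
    [0, 0, 0],
    [0, 0, 0],
    [0, 0, 0]
  ],
  "angular": [
    [0, 0, 0],
    [0, 0, 0],
    [0, 0, 0],
    [0, 0, 0],
    [0, 0, 0]
  ],
  "hand": [0.4, 0.4, 0.4, 0.4, 0.4]
}}

```text
clock: 32.27
position: [0.6252, -0.0454, 0.1956]
ee_rot: [0.001, 0.658, 0.753, 0.001]
contact_force: [0.1, 0.6, 6.0]
width: 0.0598
gripper_force: 43.1
```

>>> {"op": "carry_out", "data": {
  "linear": [
    [0, 0, 0.04],
    [0, 0, 0.06],
    [0, 0, 0.07],
    [0, 0, 0.06],
    [-0.0257, 0.0682, 0],
    [-0.0257, 0.0682, 0],
    [-0.0257, 0.0682, 0],
    [-0.0257, 0.0682, 0]
  ],
  "angular": [
    [0, 0, 0],
    [0, 0, 0],
    [0, 0, 0],
    [0, 0, 0],
    [0, 0, 0],
    [0, 0, 0],
    [0, 0, 0],
    [0, 0, 0]
  ],
  "hand": [0.4, 0.4, 0.4, 0.4, 0.4, 0.4, 0.4, 0.4]
}}

```text
clock: 32.93
position: [0.572, 0.092, 0.3091]
ee_rot: [0.0, 0.658, 0.753, 0.0]
contact_force: [1.6, -0.5, -1.5]
width: 0.06
gripper_force: 44.0
```

>>> {"op": "carry_out", "data": {
  "linear": [
    [-0.0257, 0.0682, 0],
    [-0.0257, 0.0682, 0],
    [-0.0257, 0.0682, 0],
    [-0.0257, 0.0682, 0],
    [-0.0257, 0.0682, 0],
    [-0.0257, 0.0682, 0],
    [-0.0257, 0.0682, 0],
    [-0.0257, 0.0682, 0]
  ],
  "angular": [
    [0, 0, 0],
    [0, 0, 0],
    [0, 0, 0],
    [0, 0, 0],
    [0, 0, 0],
    [0, 0, 0],
    [0, 0, 0],
    [0, 0, 0]
  ],
  "hand": [0.4, 0.4, 0.4, 0.4, 0.4, 0.4, 0.4, 0.4]
}}

```text
clock: 33.6
position: [0.4691, 0.3652, 0.3089]
ee_rot: [0.0, 0.658, 0.753, 0.0]
contact_force: [0.8, 0.4, -1.3]
width: 0.0596
gripper_force: 44.0
```

>>> {"op": "carry_out", "data": {
  "linear": [
    [0, 0, 0],
    [0, 0, 0],
    [0, 0, 0],
    [0, 0, 0]
  ],
  "angular": [
    [0, 0, 0],
    [0, 0, 0],
    [0, 0, 0],
    [0, 0, 0]
  ],
  "hand": [0.4, 0.4, 0.4, 0.4]
}}

```text
clock: 33.93
position: [0.4705, 0.363, 0.3086]
ee_rot: [0.0, 0.658, 0.753, -0.0]
contact_force: [0.2, 0.4, -1.5]
width: 0.0602
gripper_force: 44.1
```

>>> {"op": "carry_out", "data": {
  "linear": [
    [0, 0, -0.05],
    [0, 0, -0.06],
    [0, 0, -0.05],
    [0, 0, -0.035],
    [0, 0, -0.017],
    [0, 0, 0],
    [0, 0, 0],
    [0, 0, 0]
  ],
  "angular": [
    [0, 0, 0],
    [0, 0, 0],
    [0, 0, 0],
    [0, 0, 0],
    [0, 0, 0],
    [0, 0, 0],
    [0, 0, 0],
    [0, 0, 0]
  ],
  "hand": [0.4, 0.4, 0.4, 0.4, 0.4, 0.4, 0.4, 0.4]
}}

```text
clock: 34.6
position: [0.4711, 0.3634, 0.2033]
ee_rot: [0.0, 0.658, 0.753, 0.001]
contact_force: [-0.5, 0.1, -1.8]
width: 0.0599
gripper_force: 44.1
```

>>> {"op": "carry_out", "data": {
  "linear": [
    [0, 0, 0],
    [0, 0, 0],
    [0, 0, 0],
    [0, 0, 0],
    [0, 0, 0.05],
    [0, 0, 0.06],
    [0, 0, 0.08],
    [0, 0, 0.05]
  ],
  "angular": [
    [0, 0, 0],
    [0, 0, 0],
    [0, 0, 0],
    [0, 0, 0],
    [0, 0, 0],
    [0, 0, 0],
    [0, 0, 0],
    [0, 0, 0]
  ],
  "hand": [0.85, 0.85, 0.85, 0.85, 0.85, 0.85, 0.85, 0.6]
}}

```text
clock: 35.27
position: [0.4706, 0.3643, 0.3261]
ee_rot: [0.001, 0.658, 0.753, 0.002]
contact_force: [0.4, -0.2, 0.5]
width: 0.0623
gripper_force: 0.0
```

>>> {"op": "carry_out", "data": {
  "linear": [
    [0, 0, 0],
    [0, 0, 0]
  ],
  "angular": [
    [0, 0, 0],
    [0, 0, 0]
  ],
  "hand": [0.6, 0.6]
}}

```text
clock: 35.43
position: [0.4705, 0.3642, 0.3248]
ee_rot: [0.001, 0.658, 0.753, 0.002]
contact_force: [0.1, -0.5, -1.3]
width: 0.0514
gripper_force: 0.0
```

```bash
python3 - <<'E'
from h import *
np.set_printoptions(precision=4,suppress=True)
t=shot("top","raw10t.png");a=shot("scene","raw10s.png");print(manip.get_state()["position"])
cv2.imwrite("pics/v10.png",np.hstack([cv2.resize(t[165:325,30:190],(400,400),interpolation=cv2.INTER_CUBIC),cv2.resize(a[200:360,310:470],(400,400),interpolation=cv2.INTER_CUBIC)]))
E
```

```text
[0.4697 0.3637 0.3218]
```

View pics/v10.png

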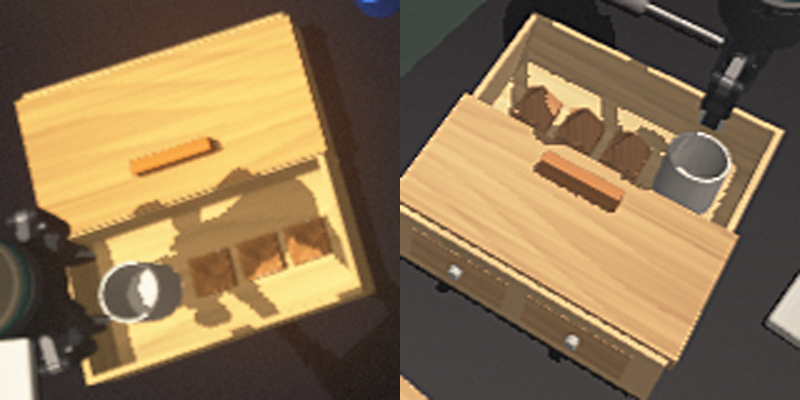

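All three pyramids and the cup stand in the compartment (cup at left crop px 140,290, bar at 173,155). Now I'll close the cover.

>>> {"op": "carry_out", "data": {
  "linear": [
    [0.0598, -0.0322, 0],
    [0.0598, -0.0322, 0],
    [0.0598, -0.0322, 0],
    [0.0598, -0.0322, 0],
    [0, 0, 0],
    [0, 0, 0],
    [0, 0, 0]
  ],
  "angular": [
    [0, 0, 0],
    [0, 0, 0],
    [0, 0, 0],
    [0, 0, 0],
    [0, 0, 0],
    [0, 0, 0],
    [0, 0, 0]
  ],
  "hand": [0.6, 0.6, 0.6, 0.6, 0.6, 0.6, 0.6]
}}

```text
clock: 36.12
position: [0.5892, 0.2993, 0.3206]
ee_rot: [-0.001, 0.658, 0.753, -0.002]
contact_force: [-0.1, -0.4, 0.2]
width: 0.0511
gripper_force: 0.0
```

>>> {"op": "carry_out", "data": {
  "linear": [
    [0, 0, -0.04],
    [0, 0, -0.04],
    [0, 0, -0.025],
    [0, 0, -0.012],
    [0, 0, 0],
    [0, 0, 0],
    [0, 0, 0],
    [0, 0, 0]
  ],
  "angular": [
    [0, 0, 0],
    [0, 0, 0],
    [0, 0, 0],
    [0, 0, 0],
    [0, 0, 0],
    [0, 0, 0],
    [0, 0, 0],
    [0, 0, 0]
  ],
  "hand": [0.6, 0.6, 0.6, 0.6, 0.6, 0, 0, 0]
}}

```text
clock: 36.78
position: [0.59, 0.2999, 0.2654]
ee_rot: [0.001, 0.658, 0.753, 0.001]
contact_force: [-0.1, 0.5, 2.1]
width: 0.0151
gripper_force: 2.3
```

>>> {"op": "carry_out", "data": {
  "linear": [
    [0, 0, 0],
    [0, 0, 0]
  ],
  "angular": [
    [0, 0, 0],
    [0, 0, 0]
  ],
  "hand": [0, 0]
}}

```text
clock: 36.95
position: [0.5902, 0.2998, 0.2656]
ee_rot: [0.0, 0.658, 0.753, 0.001]
contact_force: [-0.1, 1.1, 3.3]
width: 0.0129
gripper_force: 41.6
```

>>> {"op": "carry_out", "data": {
  "linear": [
    [-0.02, -0.0027, 0],
    [-0.035, -0.0048, 0],
    [-0.045, -0.0061, 0],
    [-0.045, -0.0061, 0],
    [-0.045, -0.0061, 0],
    [-0.04, -0.0055, 0],
    [-0.03, -0.0041, 0],
    [-0.012, -0.0016, 0]
  ],
  "angular": [
    [0, 0, 0],
    [0, 0, 0],
    [0, 0, 0],
    [0, 0, 0],
    [0, 0, 0],
    [0, 0, 0],
    [0, 0, 0],
    [0, 0, 0]
  ],
  "hand": [0, 0, 0, 0, 0, 0, 0, 0]
}}

```text
clock: 37.62
position: [0.4519, 0.2805, 0.2655]
ee_rot: [0.001, 0.658, 0.753, 0.001]
contact_force: [1.0, -1.3, 4.4]
width: 0.013
gripper_force: 41.7
```

>>> {"op": "carry_out", "data": {
  "linear": [
    [-0.006, -0.0008, 0],
    [-0.004, -0.0006, 0],
    [0, 0, 0],
    [0, 0, 0]
  ],
  "angular": [
    [0, 0, 0],
    [0, 0, 0],
    [0, 0, 0],
    [0, 0, 0]
  ],
  "hand": [0, 0, 0, 0]
}}

```text
clock: 37.95
position: [0.4484, 0.2801, 0.2655]
ee_rot: [0.001, 0.658, 0.753, 0.001]
contact_force: [-0.1, -0.2, 7.7]
width: 0.0131
gripper_force: 42.2
```

Nudging in 1 mm steps to feel for the shut stop.

>>> {"op": "carry_out", "data": {
  "linear": [
    [-0.002, -0.0003, 0],
    [0, 0, 0],
    [0, 0, 0]
  ],
  "angular": [
    [0, 0, 0],
    [0, 0, 0],
    [0, 0, 0]
  ],
  "hand": [0, 0, 0]
}}

```text
clock: 38.2
position: [0.4479, 0.28, 0.2655]
ee_rot: [0.001, 0.658, 0.753, 0.001]
contact_force: [2.0, -1.0, 7.9]
width: 0.0128
gripper_force: 42.0
```

>>> {"op": "carry_out", "data": {
  "linear": [
    [-0.002, -0.0003, 0],
    [0, 0, 0],
    [0, 0, 0]
  ],
  "angular": [
    [0, 0, 0],
    [0, 0, 0],
    [0, 0, 0]
  ],
  "hand": [0, 0, 0]
}}

```text
clock: 38.45
position: [0.4476, 0.2799, 0.2655]
ee_rot: [0.002, 0.658, 0.753, 0.002]
contact_force: [2.4, -1.1, 6.2]
width: 0.0127
gripper_force: 41.9
```

>>> {"op": "carry_out", "data": {
  "linear": [
    [-0.002, -0.0003, 0],
    [0, 0, 0],
    [0, 0, 0]
  ],
  "angular": [
    [0, 0, 0],
    [0, 0, 0],
    [0, 0, 0]
  ],
  "hand": [0, 0, 0]
}}

```text
clock: 38.7
position: [0.4473, 0.2799, 0.2655]
ee_rot: [0.002, 0.658, 0.753, 0.003]
contact_force: [5.3, -1.2, 5.5]
width: 0.0129
gripper_force: 41.7
```

Each 1 mm command now moves it only about 0.3 mm and the force is rising, so it's at the stop. I'll release, back off and inspect.

>>> {"op": "carry_out", "data": {
  "linear": [
    [0.004, 0.0005, 0],
    [0, 0, 0],
    [0, 0, 0],
    [0, 0, 0],
    [0, 0, 0.06],
    [0, 0, 0.08],
    [-0.04, 0, 0.08],
    [-0.06, -0.02, 0.06]
  ],
  "angular": [
    [0, 0, 0],
    [0, 0, 0],
    [0, 0, 0],
    [0, 0, 0],
    [0, 0, 0],
    [0, 0, 0],
    [0, 0, 0],
    [0, 0, 0]
  ],
  "hand": [0, 0.6, 0.6, 0.6, 0.6, 0.6, 0.6, 0.6]
}}

```text
clock: 39.37
position: [0.4021, 0.2716, 0.4022]
ee_rot: [0.001, 0.658, 0.753, 0.002]
contact_force: [0.3, 0.4, 1.8]
width: 0.0516
gripper_force: 0.0
```

>>> {"op": "carry_out", "data": {
  "linear": [
    [-0.03, -0.07, 0],
    [-0.03, -0.07, 0],
    [0, -0.07, 0],
    [0, -0.07, 0],
    [0, 0, 0],
    [0, 0, 0]
  ],
  "angular": [
    [0, 0, 0],
    [0, 0, 0],
    [0, 0, 0],
    [0, 0, 0],
    [0, 0, 0],
    [0, 0, 0]
  ],
  "hand": [0.6, 0.6, 0.6, 0.6, 0.6, 0.6]
}}

```text
clock: 39.87
position: [0.37, 0.1293, 0.3999]
ee_rot: [-0.0, 0.659, 0.752, -0.0]
contact_force: [0.0, 0.6, -0.0]
width: 0.0512
gripper_force: 0.0
```

```bash
python3 - <<'E'
from h import *
t=shot("top","raw11t.png");a=shot("scene","raw11s.png");print(manip.get_state()["position"])
cv2.imwrite("pics/v11.png",np.hstack([cv2.resize(t[150:340,30:350],(400,237)),cv2.resize(a[110:340,130:470],(400,270))[:237]]))
hsv=cv2.cvtColor(t,cv2.COLOR_BGR2HSV); c=cv2.moments(cv2.inRange(hsv[235:330,60:170],(5,150,150),(14,255,255)))
q=(c["m10"]/c["m00"]+60,c["m01"]/c["m00"]+235); p=px2pt("top",*q,.104); d=p[:2]-[.4817,.2842]; print(q,p,d@[.9909,.1349])
E
```

```text
[0.37041731 0.13089445 0.39987884]
(116.22222222222223, 285.3333333333333) [0.44371469 0.2709314  0.104     ] -0.03942957469618469
```

View pics/v11.png

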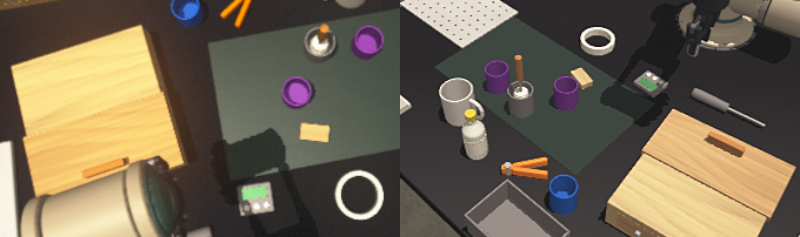

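```bash
python3 -c "
from rig import manip; print(manip.sign_off())"
```

```text
the job is handed in; nothing more can be done
None
```

I handed the job in at about 40 s on the robot's clock: the cup got two full brush strokes, the brush is back in its pot, and the cup and all three pyramids stand in the case with the cover against its shut stop. The sign-off gave no verdict, so I'm going by the last pictures and force readings.

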